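Pack fallen tins and bottles in two layers with a separator board

TASK

Pack the tray in two layers: stand the two fallen cement tins upright on the two free round marks on the near side of the grey tray, then lay the plywood separator board level, centred and square on top of the four tins. After that stand whatever else is lying fallen (the blue square can, the pink bottle, or both) upright on the board, clear of the wooden cleat, and leave the other things on the table where they are.

Things in the scene. Friction and masses are not known exactly. Their poses are not given: they have to be found in the camera images.
- tray_centre (a point): Grey square tray, 160 x 160 mm outside, rim 12 mm high and 5 mm thick, fixed to the table; the point is the centre of its inner floor, 5 mm above the table. Its x points away from the robot (turned up to 0.1 rad), y to the left. Four round marks 54 mm across lie on its floor at x = +-41, y = +-41 mm; two tins already stand on the two far marks.
- mark_left (a point): Free round mark (blue with a white edge, 54 mm across) on the tray floor, near side, left; the point is its centre, on the floor, axes as the tray's.
- mark_right (a point): Free round mark (blue with a white edge, 54 mm across) on the tray floor, near side, right; the point is its centre, on the floor, axes as the tray's.
- board_top (a point): Separator board of plywood, 146 x 146 x 6 mm, loose, lying flat on the table cleat up; 0.16 to 0.26 kg. The point is the centre of its upper face (6 mm above its underside), z up through the board; the cleat runs along its x.
- cleat (a point): Wooden lifting cleat fixed on the middle of the board, 84 mm long (board x), 18 mm wide (board y), 22 mm high above the board's upper face; the point is the cleat's centre, 11 mm above that face.
- stand_tin_left_mid (a point): Small cement tin, grey and orange with a screw cap, already standing on the tray's far left mark, loose. 49 mm across, 83 mm tall: body 49 mm across for the lower 73 mm, cap 41 mm across above. The point is on its axis, half-way up (41.5 mm from the base); z runs along the axis from base to cap. About 160 g. Lying, it rolls if pushed.
- stand_tin_right_mid (a point): Small cement tin, grey and orange with a screw cap, already standing on the tray's far right mark, loose. 49 mm across, 83 mm tall: body 49 mm across for the lower 73 mm, cap 41 mm across above. The point is on its axis, half-way up (41.5 mm from the base); z runs along the axis from base to cap. About 160 g. Lying, it rolls if pushed.
- fallen_tin_a_mid (a point): Small cement tin, grey and orange with a screw cap, lying on the table, to be stood up in the tray. 49 mm across, 83 mm tall: body 49 mm across for the lower 73 mm, cap 41 mm across above. The point is on its axis, half-way up (41.5 mm from the base); z runs along the axis from base to cap. About 160 g. Lying, it rolls if pushed.
- fallen_tin_b_mid (a point): Small cement tin, grey and orange with a screw cap, lying on the table, to be stood up in the tray. 49 mm across, 83 mm tall: body 49 mm across for the lower 73 mm, cap 41 mm across above. The point is on its axis, half-way up (41.5 mm from the base); z runs along the axis from base to cap. About 160 g. Lying, it rolls if pushed.
- square_can_mid (a point): Square steel can, blue with a pale band and a black screw cap, lying flat on one side on the table (absent in some starts). Body 42 x 42 x 74 mm, cap 27 mm across above, 86 mm tall in all. The point is on its axis, half-way up (43 mm from the base); z runs along the axis from base to cap, x and y are square to its sides. 160 g.
- pink_bottle_mid (a point): Pink bottle with a darker pink cap, lying on the table (absent in some starts), 107 mm tall: body 49 mm across for the lower 79 mm with a 51 mm collar at its top, cap 33 mm across above. The point is on its axis, half-way up (53.5 mm from the base); z runs along the axis from base to cap. 70 g. Lying, it rolls if pushed.
- tape: Bystander: roll of white tape, 62 mm across, 19 mm high, near right; leave it. Origin under its centre.
Not all that is in view belongs to the job. What is shaped like the part that bears fallen_tin_b_mid but green is not meant.

How it is judged:
By the outcome, as a careful person would: the job done as asked, in the order asked, and still so for the second after the job is handed in, with the robot touching nothing.
Of square_can, pink_bottle only 1 to 2 are there at a start; the rules pass over those that are not, and their reading is None.
At some moment in a run one of square_can may be knocked a few centimetres aside while the robot is not near it.
Once in a run the grip may slacken for a moment while it holds something.
It also fails if it takes over 200 s, if anything falls off the work surface, if the arm or the gripper's body presses on something with over 40 N, if the wrist force passes 120 N, or if a joint passes its speed limit or range.

ROBOT

A 6-joint arm with a two-finger parallel gripper is mounted at the origin on the work surface; the furniture and walls round the work are solid. World frame = base frame: x ahead of the robot, y to its left, z up, the work surface at z = 0. Lengths are in mm, angles in rad, forces in N, time in s.
With the tool pointing down it reaches from about 350 to 975 mm from the base axis. Payload 7.1 kg.
Tool frame: the origin (TCP) lies at the very end of the fingers, on their centre line; the grasp point (between the pads) lies 19 mm behind it; z points along the fingers, y is the direction in which the jaws open and shut (so a half turn about z gives the same grasp; the last joint's range is limited). The gripper opens to 88 mm and grips with 3 to 60 N. Pads are 20 mm wide; open, the fingers measure 115 mm over their backs; the gripper's body (75 mm by 178 mm) begins 61 mm behind the grasp point.
Start: joints at [-1.306, 0.423, 1.63, -0, 1.089, -0.019], TCP at [175.022, -599.977, 222.675] pointing down, gripper open.
Joint ranges: [-3, 3], [-0.9, 2.11], [0.09, 2.58], [-1.31, 4.45], [0.11, 2.69], [-2.54, 2.54]. Speed limits (rad/s): [2.39, 2.39, 3.01, 3.14, 3.14, 3.14].

INTERFACE

Orientations are given as a rotation vector (axis times angle).
In Python, from workcell import * gives the robot as it stands.
- The arm moves only by the tool play_rows, never from a script. Its argument "plan" is text: rows parted by semicolons, each of 7 numbers parted by spaces: the finger opening in cm, from 0 to 8.78, then the shift along the tool's x, y, z in cm, then the turn, a rotation vector about the tool's x, y, z in degrees. A call has 1 to 20 rows; each row shifts and turns the commanded pose from where the row before left it, along the tool's axes as they then stand; what a row does not reach is not made up. A row lasts 1/8 s, in which the tool goes at most 62.5 mm and 10.7 degrees, less where a joint would pass 70% of its speed; a pose out of reach is approached as far as the arm can. A call is refused whole if a number of a shift passes 6.25 or a number of a turn 10.7, either way. A call with a gripper value outside its range is refused whole. The fingers move at their own pace and stop on an object; the grip force is fixed at half the most. Time passes only in rows, so rows that do not move let the fingers close. It gives the time, the measured TCP pose, the force and the opening at its end, in the units of the state.
- get_obs(): the state, without advancing time (a new reading comes with each control period).
- get_image(name): name is "side" or "top" or "wrist"; returns a dict with "pixels" (480x640x3 uint8, red, green, blue), "range_z" (480x640 float32, mm along the optical axis (not along the pixel's ray), 0 where there is no reading), "fx", "fy", "cx", "cy" (pixels), "eye" and "attitude" of the camera in the world. Camera axes: x right, y down, z forward; pixel columns grow to the right and rows downward; lengths in mm; the calibration is good to about 2 mm. A picture is of the moment at which its call begins.
- close_job(): hands the job in, once; it reports no verdict.
The state is a dict: "t": time; "qpos": joint angles; "qvel": joint speeds; "joint_torque": joint torques, N m; "ee_pos": TCP position; "orientation": TCP orientation; "ft_force": force on the tool from outside, world axes, zero at the start; "moment": the same for the moment, N m; "width": finger opening in mm.
Only numpy, scipy, OpenCV 4.12 (cv2) and the standard library are available. Lean on these libraries where they do the work, as an engineer would, in place of code of your own. Each camera call takes 0.05 s, during which the arm holds its last target. There are 200 camera calls.

## Working session

There is one attempt and no reset: what is moved stays moved. The work goes in short steps, Python scripts to look and compute and a tool call to move; the robot and the scene stay as the last step left them, time stands still between calls to the robot, and variables do not carry over. Pictures are saved under pics/ and viewed, about 12 in all and at most 16, crops included, and the job is handed in when it is done.

Besides the shell and the picture viewer there is one more tool, called after ">>>" as name(argument=value, ...) on one line, values as JSON. play_rows: Moves the arm, as the interface text tells. Its arguments: {"type":"object","properties":{"plan":{"type":"string"}},"required":["plan"]}

```bash
ls; mkdir -p pics; cat > h.py <<'E'
from workcell import *
import numpy as np, cv2
from scipy.spatial.transform import Rotation as R
def att(im):
    a=np.array(im["attitude"],float)
    return a if a.shape==(3,3) else R.from_rotvec(a).as_matrix()
def cloud(im):
    z=im["range_z"].astype(float); v,u=np.mgrid[:480,:640]
    c=np.stack([(u-im["cx"])/im["fx"]*z,(v-im["cy"])/im["fy"]*z,z],-1)
    P=c@att(im).T+np.array(im["eye"]); P[z<=0]=np.nan
    return P
def save(im,n,crop=None,s=1):
    p=im["pixels"][...,::-1]
    if crop: u0,v0,u1,v1=crop; p=p[v0:v1,u0:u1]
    cv2.imwrite("pics/"+n,cv2.resize(p,None,fx=s,fy=s,interpolation=cv2.INTER_CUBIC))
E
python3 - <<'E'
from h import *
print(get_obs())
a=[]
for n in("side","top"):
    im=get_image(n); print(n,im["eye"],im["attitude"],im["fx"],im["cx"],im["cy"]); np.save(n+".npy",im,allow_pickle=True)
    a.append(im["pixels"][...,::-1])
    save(im,n+"0.png")
E
```

```text
pics
{'t': 0.0, 'qpos': array([-1.30597731e+00,  4.23837846e-01,  1.63071646e+00,  2.83128517e-07,
        1.08858673e+00, -1.90252951e-02]), 'qvel': array([-1.65762435e-04,  2.35460741e-04, -4.62441231e-04,  4.24973271e-05,
        5.14821530e-04,  1.13970695e-03]), 'joint_torque': array([-4.74392746e-04, -5.44622648e+01, -2.73669022e+01,  6.43334398e-02,
        2.27301603e-02, -1.28702281e-04]), 'ee_pos': array([ 174.89018299, -599.4370323 ,  221.89317246]), 'orientation': array([-3.10848563e+00, -4.44148794e-01,  2.97620864e-04]), 'ft_force': array([-0.31011306,  0.31490052, -0.06578012]), 'moment': array([0.03755024, 0.0009091 , 0.05581306]), 'width': 87.9306551414096}
side [ 340.64728813 -769.3462217   625.29175013] [-2.1887953   0.18666934 -0.10464479] 547.7121071403113 320.0282294368571 241.35474722261446
top [ 312.33803441    8.08903634 1218.35617444] [-2.15217509  2.16925581 -0.16085462] 594.4249430409845 327.4346129456494 238.31999364513072
```

View pics/top0.png

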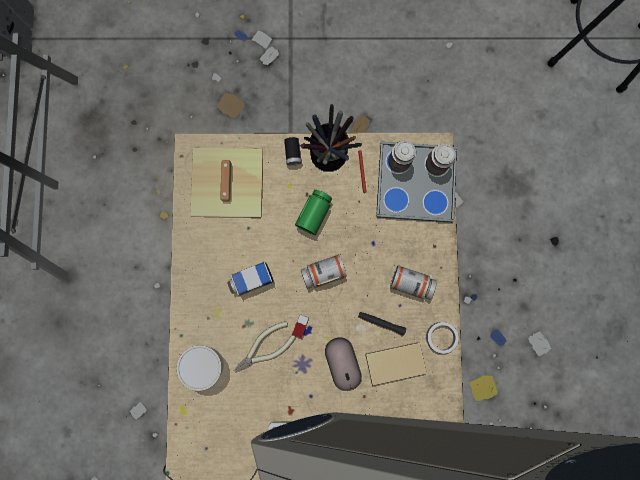

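View pics/side0.png

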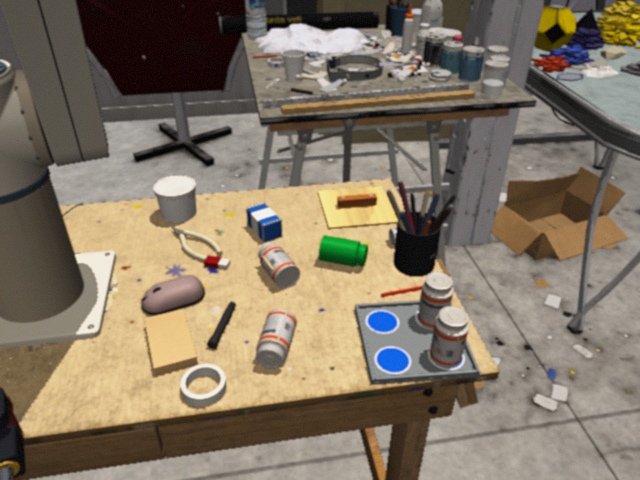

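Candidates (top view): fallen tins (325,273) and (413,283), the green look-alike (313,212, not meant), small dark cylinder (293,150, not meant) and standing tins (403,156) and (440,160). The square can is at (251,279), and no pink bottle is visible so far. I'm measuring these and checking the choice in one crop.

```bash
cat > meas.py <<'E'
from h import *
def axisfit(P,m):
    """centre and long axis of the points of a mask (plan view)"""
    q=P[m]; q=q[np.isfinite(q).all(1)]
    (c,s,a)=cv2.minAreaRect(q[:,:2].astype(np.float32))
    return np.round(c,1),np.round(s,1),round(a,1),len(q),np.round(np.percentile(q[:,2],[1,50,99]),1)
def ray(im,u,v,z):
    d=att(im)@np.array([(u-im["cx"])/im["fx"],(v-im["cy"])/im["fy"],1]); e=np.array(im["eye"])
    return e+d*(z-e[2])/d[2]
E
python3 - <<'E'
from meas import *
im=np.load("top.npy",allow_pickle=True).item()
P=cloud(im)
Z=P[...,2]
print("table z",np.nanmedian(Z[240:260,200:220]),np.nanmedian(Z[300:310,420:440]), "tray floor",np.nanmedian(Z[195:203,412:420]))
for n,(u0,v0,u1,v1) in dict(tinA=(295,248,355,296),tinB=(383,258,443,306),can=(222,258,280,300),cleat=(212,155,240,205),greenz=(290,185,335,240)).items():
    m=np.zeros(Z.shape,bool); m[v0:v1,u0:u1]=True
    print(n,axisfit(P,m&(Z>(12 if n!="cleat" else 16))))
# board by color
hsv=cv2.cvtColor(im["pixels"],cv2.COLOR_RGB2HSV)
print("hsv board",hsv[200,205],hsv[165,250],"table",hsv[230,200])
blue=cv2.inRange(hsv,(100,150,100),(125,255,255)).astype(bool)
for n,(u0,v0,u1,v1) in dict(mL=(380,180,413,215),mR=(418,185,452,218)).items():
    m=np.zeros(Z.shape,bool); m[v0:v1,u0:u1]=True; v,u=np.nonzero(m&blue)
    print(n,u.mean(),v.mean(),len(u),ray(im,u.mean(),v.mean(),5))
for n,(u0,v0,u1,v1) in dict(sL=(385,135,420,178),sR=(422,138,460,180)).items():
    m=np.zeros(Z.shape,bool); m[v0:v1,u0:u1]=True
    print(n,axisfit(P,m&(Z>80)))
top=im["pixels"][...,::-1]; s=np.load("side.npy",allow_pickle=True).item()["pixels"][...,::-1]
c=lambda p,u,v,w,h:cv2.resize(p[v:v+h,u:u+w],(400,300),interpolation=cv2.INTER_CUBIC)
cv2.imwrite("pics/c1.png",np.vstack([np.hstack([c(top,295,235,80,60),c(top,375,250,80,60)]),np.hstack([c(top,215,250,80,60),c(s,220,200,120,90)])]))
E
```

```text
table z 0.464224657124646 0.7574385109967352 tray floor 5.275421764463545
tinA (array([402.3,  -2.7]), array([47.9, 83.4]), 18.6, 974, array([26.4, 44.5, 52.5]))
tinB (array([ 379.2, -183.9]), array([83.9, 48.1]), 71.1, 988, array([17.6, 44.3, 52.5]))
can (array([388.8, 145.1]), array([42.8, 86.3]), 21.6, 922, array([16.4, 41.9, 47.9]))
cleat (array([593. , 196.3]), array([19.2, 83.5]), 89.3, 390, array([16.6, 27.8, 34.1]))
greenz (array([525.7,  14.6]), array([47.9, 83.3]), 63.5, 946, array([17.8, 44.4, 52.7]))
hsv board [ 30  59 172] [ 33  62 181] table [ 22  56 170]
mL 395.8392857142857 199.2423469387755 392 [ 554.54778486 -155.93362433    5.        ]
mR 435.0227848101266 201.89620253164557 395 [ 548.45357686 -237.56042186    5.        ]
sL (array([ 635.2, -164.7]), array([39.9, 41. ]), 43.8, 351, array([81.9, 88.1, 93.4]))
sR (array([ 628. , -242.6]), array([40.1, 40.9]), 61.0, 359, array([82.7, 88.2, 93.2]))
```

View pics/c1.png

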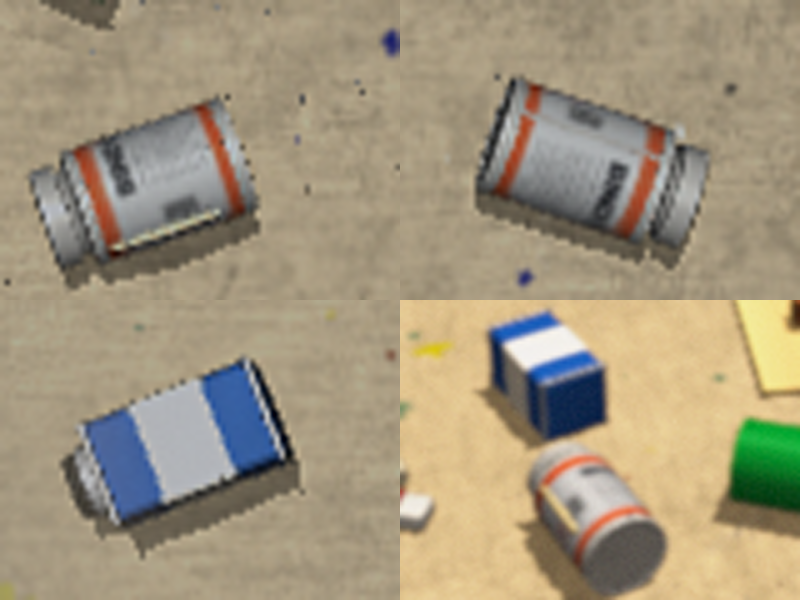

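Crop: both fallen tins are grey/orange; A at top (325,273) has its cap to the left (+y), B at (413,283) has its cap to the right. The can's cap points left. Next, a row planner and the approach to tin B, with the tool leaning 45° to its cap side.

```bash
cat > plan.py <<'E'
from h import *
def cur():
    o=get_obs(); return np.array(o["ee_pos"]),R.from_rotvec(o["orientation"]),o
def frame(z,yh,ref):
    """tool rotation with axis z, jaws along yh, sign nearest to ref"""
    z=np.array(z,float)/np.linalg.norm(z); y=np.array(yh,float); y-=z*(y@z); y/=np.linalg.norm(y)
    c=[R.from_matrix(np.stack([np.cross(s*y,z),s*y,z],1)) for s in(1,-1)]
    return min(c,key=lambda r:(ref.inv()*r).magnitude())
def rows(tg,start=None,mm=40,deg=7):
    """tg: list of (width_cm,pos,R) ; or (width,n) waits. prints tool-axes rows"""
    p,r=start if start else cur()[:2]; out=[]
    for t in tg:
        if len(t)==2: out+=[f"{t[0]} 0 0 0 0 0 0"]*t[1]; continue
        w,P,Q=t; v=(r.inv()*Q).as_rotvec()
        n=max(1,int(np.ceil(np.linalg.norm(P-p)/mm)),int(np.ceil(np.degrees(np.linalg.norm(v))/deg)))
        p0,r0=p,r
        for i in range(1,n+1):
            s=np.round(r.inv().apply(p0+(P-p0)*i/n-p)/10,1)+0.; a=np.round(np.degrees((r.inv()*r0*R.from_rotvec(v*i/n)).as_rotvec()),1)+0.
            p=p+r.apply(s*10); r=r*R.from_rotvec(np.radians(a))
            out.append(f"{w} "+" ".join(f"{x:g}" for x in [*s,*a]))
    for k in range(0,len(out),20): print(f"[{len(out[k:k+20])}]","; ".join(out[k:k+20]))
    print("end",p.round(1),r.apply([0,0,1]).round(3),r.apply([0,1,0]).round(3)); return p,r
U=np.array([0,0,1.])
def unit(v): return np.array(v,float)/np.linalg.norm(v)
def grasp(mid,a,off,z,tilt,ref):
    """tcp position, rotation to grip a lying thing; leaning tilt deg to cap side"""
    a=unit([a[0],a[1],0]); t=np.radians(tilt); d=-U*np.cos(t)-a*np.sin(t)
    Q=frame(d,np.cross(U,a),ref); g=np.array([mid[0],mid[1],z])+a*off
    return g+19*Q.apply([0,0,1]),Q
E
python3 - <<'E'
from plan import *
p,r,o=cur()
P,Q=grasp((379.2,-183.9),(-.324,-.946),3.5,26,45,r)
rows([(8.78,P-110*Q.apply([0,0,1]),Q)])
print(P)
E
```

```text
[11] 8.78 2.5 -2.6 1.2 1.9 3.8 -4.7; 8.78 2.6 -2.4 1.5 2 3.7 -4.7; 8.78 2.7 -2 1.6 1.9 3.8 -4.8; 8.78 2.7 -1.8 2 2 3.8 -4.7; 8.78 2.7 -1.5 2.2 1.9 3.7 -4.7; 8.78 2.7 -1.2 2.4 2 3.8 -4.7; 8.78 2.6 -0.9 2.6 1.9 3.8 -4.7; 8.78 2.5 -0.6 2.8 2 3.7 -4.8; 8.78 2.3 -0.3 3 1.9 3.8 -4.7; 8.78 2.2 0 3.1 2 3.8 -4.7; 8.78 1.9 0.3 3.3 1.9 3.7 -4.7
end [ 357.6 -247.8   90.1] [ 0.23   0.669 -0.707] [ 0.946 -0.325  0.   ]
[ 382.41912318 -174.50095515   12.56497116]
```

>>> play_rows(plan="8.78 2.5 -2.6 1.2 1.9 3.8 -4.7; 8.78 2.6 -2.4 1.5 2 3.7 -4.7; 8.78 2.7 -2 1.6 1.9 3.8 -4.8; 8.78 2.7 -1.8 2 2 3.8 -4.7; 8.78 2.7 -1.5 2.2 1.9 3.7 -4.7; 8.78 2.7 -1.2 2.4 2 3.8 -4.7; 8.78 2.6 -0.9 2.6 1.9 3.8 -4.7; 8.78 2.5 -0.6 2.8 2 3.7 -4.8; 8.78 2.3 -0.3 3 1.9 3.8 -4.7; 8.78 2.2 0 3.1 2 3.8 -4.7; 8.78 1.9 0.3 3.3 1.9 3.7 -4.7; 8.78 0 0 0 0 0 0")

```text
t: 1.6
ee_pos: [357.6, -246.4, 89.2]
orientation: [-2.074, -1.483, -0.858]
ft_force: [-0.5, -0.1, 0.3]
width: 88.0
```

```bash
python3 - <<'E'
from plan import *
p,r,o=cur(); print(p,r.apply([0,0,1]),o["qpos"].round(2),o["t"])
save(get_image("wrist"),"w1.png",s=.6)
im=get_image("top"); np.save("top1.npy",im,allow_pickle=True); save(im,"top1.png",(150,240,470,480),1.5)
P,Q=grasp((379.2,-183.9),(-.324,-.946),3.5,26,45,r)
rows([(8.78,P,Q),(4,7)],mm=25)
E
python3 -c "
import cv2,numpy as np
a=cv2.imread('pics/w1.png');b=cv2.imread('pics/top1.png');b=b[:,:416]
cv2.imwrite('pics/w1t.png',np.hstack([cv2.resize(a,(384,288)),cv2.resize(b,(400,346))[:288]]))"
```

```text
[ 357.62929568 -246.3944842    89.16535674] [ 0.22677479  0.67054071 -0.70636277] [-1.03  0.66  1.92  0.62  1.21 -1.12] 1.6
[12] 8.78 0 0 2.2 0 0 0; 8.78 0 0 2.2 0 0.1 0; 8.78 0 0 2.2 0 0 0; 8.78 0 -0.1 2.2 0 0 0; 8.78 0.1 0 2.2 0 0 0; 4 0 0 0 0 0 0; 4 0 0 0 0 0 0; 4 0 0 0 0 0 0; 4 0 0 0 0 0 0; 4 0 0 0 0 0 0; 4 0 0 0 0 0 0; 4 0 0 0 0 0 0
end [ 382.2 -174.2   13.1] [ 0.23   0.668 -0.707] [ 0.946 -0.325  0.   ]
```

View pics/w1t.png

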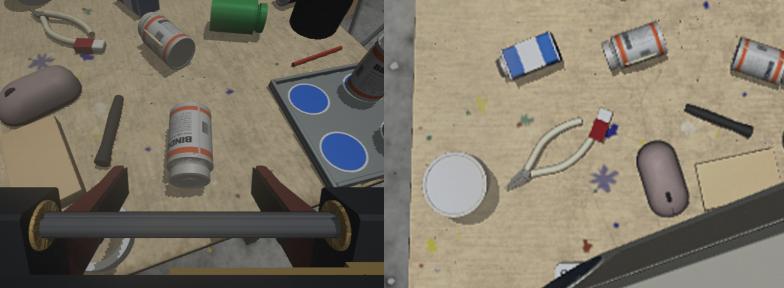

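The tin is centred between the fingers at wrist (190,145), and no pink bottle shows in the newly uncovered area. Closing on it.

>>> play_rows(plan="8.78 0 0 2.2 0 0 0; 8.78 0 0 2.2 0 0 0; 8.78 0 0 2.2 0 0 0; 8.78 0 0 2.2 0 0 0; 8.78 0 0 2.2 0 0 0; 4 0 0 0 0 0 0; 4 0 0 0 0 0 0; 4 0 0 0 0 0 0; 4 0 0 0 0 0 0; 4 0 0 0 0 0 0; 4 0 0 0 0 0 0; 4 0 0 0 0 0 0")

```text
t: 3.2
ee_pos: [383.2, -175.3, 12.7]
orientation: [-2.078, -1.485, -0.86]
ft_force: [-2.6, -2.9, 5.5]
width: 48.4
```

```bash
cat >> plan.py <<'E'
import json
def hold(mid,a,zc,name="held.json",half=41.5):
    """store base point and axis of the held thing in the tool frame"""
    p,r,o=cur(); a=unit([a[0],a[1],0]); g=p-19*r.apply([0,0,1])
    # jaws centre the thing: drop the offset along tool y
    m=np.array([mid[0],mid[1],zc]); l=r.inv().apply(m-p); l[1]=0
    b=l-half*r.inv().apply(a); json.dump([list(b),list(r.inv().apply(a))],open(name,"w"))
def place(base,head,ref,name="held.json"):
    """tool pose which stands the held thing on base, jaws square to heading head (rad)"""
    b,a=map(np.array,json.load(open(name))); h=np.array([np.cos(head),np.sin(head),0])
    zt=a@[0,0,1.]  # tool z along the axis
    s=np.sqrt(1-zt**2); Q=frame(U*zt+h*s,np.cross(U,h),ref)
    # exact: turn residual so that the axis is up
    q=Q.apply(a); Q=R.align_vectors([U],[q])[0]*Q if q@U>.5 else None
    return np.array(base)-Q.apply(b),Q
E
python3 - <<'E'
from plan import *
p,r,o=cur(); print(p,r.apply([0,0,1]),o["width"])
a=(-.324,-.946); hold((379.2,-183.9),a,24.5)
print(json.load(open("held.json")))
# tool down, raised
au=unit([*a,0]); 
Q1=frame(-U,np.cross(U,au),r); P1=np.array([440,-190,170.])
hd=-0.2; h=np.array([np.cos(hd),np.sin(hd),0])
# yaw with tool down to heading: a -> h
an=np.arctan2(au[1],au[0]); Q2=R.from_rotvec(U*(hd-an))*Q1
P3,Q3=place((548.5,-237.6,5),hd,Q2); print(P3, (Q2.inv()*Q3).magnitude(), json.load(open("held.json"))[1]@Q3.as_matrix().T)
print((Q1.inv()*Q2).magnitude())
rows([(4,p+[0,0,60],r),(4,P1,Q1),(4,np.array([430,-190,170.]),Q2),(4,P3+[0,0,70],Q3)])
E
```

```text
[ 383.23489618 -175.32263409   12.7254307 ] [ 0.23024828  0.66730376 -0.70830179] 48.429960759349996
[[31.033427097814776, -0.02689506673682193, 14.302493584505882], [-0.7083033210524028, 0.0006480738972728176, -0.7059079156563982]]
[ 560.04271302 -239.93359299   37.07734034] 0.7870922248486 [2.65742563e-16 7.97223952e-18 1.00000000e+00]
1.7007693397792074
[20] 4 2.1 0 -2.1 0 0 0; 4 2.1 0 -2.1 0 0 0; 4 1 0.8 -0.9 0 -6.4 0; 4 0.9 0.9 -1.1 0 -6.4 0; 4 0.8 0.8 -1.2 0 -6.4 0; 4 0.7 0.9 -1.2 0.1 -6.5 0; 4 0.5 0.8 -1.3 0 -6.4 0; 4 0.4 0.8 -1.3 0 -6.4 0; 4 0.2 0.9 -1.4 0 -6.4 0; 4 0 -0.1 0 0 0 -7; 4 0 0 0 0 0 -6.9; 4 0 -0.1 0 0 0 -7; 4 0 -0.1 0 0 0 -6.9; 4 0 -0.1 0 0 0 -7; 4 0 -0.1 0 0 0 -7; 4 0 0 0 0 0 -6.9; 4 0.1 -0.1 0 0 0 -7; 4 0 0 0 0 0 -6.9; 4 0.1 -0.1 0 0 0 -7; 4 0 0 0 0 0 -7
[10] 4 0.1 -0.1 0 0 0 -6.9; 4 0.1 0 0 0 0 -7; 4 0 0 0 0 0 -6.9; 4 -2 -0.3 0.9 0 -6.4 0; 4 -1.8 -0.4 1.1 0 -6.5 0; 4 -1.7 -0.3 1.3 0 -6.4 0; 4 -1.6 -0.3 1.5 0 -6.5 0; 4 -1.3 -0.4 1.7 0 -6.4 0; 4 -1.2 -0.3 1.8 0 -6.5 0; 4 -1 -0.3 1.9 -0.1 -6.4 0
end [ 560.2 -239.6  107. ] [ 0.694 -0.14  -0.706] [0.198 0.98  0.001]
```

>>> play_rows(plan="4 2.1 0 -2.1 0 0 0; 4 2.1 0 -2.1 0 0 0; 4 1 0.8 -0.9 0 -6.4 0; 4 0.9 0.9 -1.1 0 -6.4 0; 4 0.8 0.8 -1.2 0 -6.4 0; 4 0.7 0.9 -1.2 0.1 -6.5 0; 4 0.5 0.8 -1.3 0 -6.4 0; 4 0.4 0.8 -1.3 0 -6.4 0; 4 0.2 0.9 -1.4 0 -6.4 0; 4 0 -0.1 0 0 0 -7; 4 0 0 0 0 0 -6.9; 4 0 -0.1 0 0 0 -7; 4 0 -0.1 0 0 0 -6.9; 4 0 -0.1 0 0 0 -7; 4 0 -0.1 0 0 0 -7; 4 0 0 0 0 0 -6.9; 4 0.1 -0.1 0 0 0 -7; 4 0 0 0 0 0 -6.9; 4 0.1 -0.1 0 0 0 -7; 4 0 0 0 0 0 -7")

```text
t: 5.7
ee_pos: [431.8, -189.0, 168.8]
orientation: [-0.867, -3.017, -0.001]
ft_force: [0.3, 0.1, -2.0]
width: 48.5
```

>>> play_rows(plan="4 0.1 -0.1 0 0 0 -6.9; 4 0.1 0 0 0 0 -7; 4 0 0 0 0 0 -6.9; 4 -2 -0.3 0.9 0 -6.4 0; 4 -1.8 -0.4 1.1 0 -6.5 0; 4 -1.7 -0.3 1.3 0 -6.4 0; 4 -1.6 -0.3 1.5 0 -6.5 0; 4 -1.3 -0.4 1.7 0 -6.4 0; 4 -1.2 -0.3 1.8 0 -6.5 0; 4 -1 -0.3 1.9 -0.1 -6.4 0; 4 0 0 0 0 0 0; 4 0 0 0 0 0 0")

```text
t: 7.2
ee_pos: [589.7, -223.0, 173.5]
orientation: [0.285, 2.496, -0.142]
ft_force: [-0.7, 0.1, -2.5]
width: 47.9
```

```bash
python3 - <<'E'
from plan import *
p,r,o=cur(); print(p,r.apply([0,0,1]),r.apply([0,1,0]),o["width"],o["ft_force"],o["qpos"].round(2))
save(get_image("side"),"s2.png",(300,180,560,420),2.2)
P3,Q3=place((548.5,-237.6,5),-.2,r)
rows([(4,P3+[0,0,20],Q3),(4,P3+[0,0,4],Q3),(4,2)],mm=10)
E
```

```text
[ 589.74857905 -223.03850084  173.52778914] [ 0.56915165 -0.16743583 -0.80500412] [ 0.23657617  0.97099322 -0.03469714] 47.9107510586451 [-0.74922495  0.0884323  -2.54810998] [-0.42  0.35  2.09  0.81  0.11 -2.54]
[17] 4 0.7 -0.1 0.6 -0.2 -0.7 0; 4 0.7 -0.2 0.6 -0.3 -0.7 -0.1; 4 0.7 -0.2 0.6 -0.2 -0.6 0; 4 0.7 -0.1 0.6 -0.2 -0.7 0; 4 0.7 -0.2 0.6 -0.3 -0.7 0; 4 0.7 -0.1 0.5 -0.2 -0.7 -0.1; 4 0.8 -0.2 0.6 -0.2 -0.6 0; 4 0.7 -0.1 0.6 -0.3 -0.7 0; 4 0.7 -0.2 0.5 -0.2 -0.7 -0.1; 4 0.8 -0.2 0.5 -0.2 -0.7 0; 4 0.7 -0.1 0.5 -0.2 -0.6 0; 4 0.8 -0.2 0.6 -0.3 -0.7 -0.1; 4 0.8 -0.2 0.5 -0.2 -0.7 0; 4 0.6 0 0.5 0 0 0; 4 0.5 0 0.6 0 0 0; 4 0 0 0 0 0 0; 4 0 0 0 0 0 0
end [ 560.1 -240.2   41. ] [ 0.694 -0.14  -0.706] [0.199 0.98  0.   ]
```

View pics/s2.png

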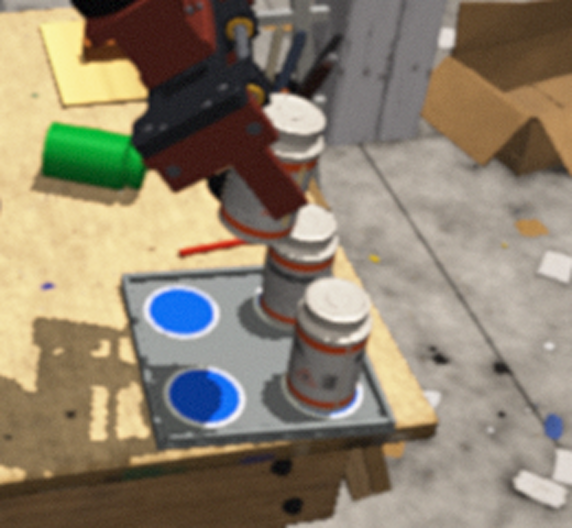

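The picture shows the tin held above the tray. The wrist hit a limit (q5 = 0.11, q6 = −2.54), so the last turn was cut short. I'll fit the arm geometry from the joint readings so the planner can check joint ranges.

```bash
cat > kin.py <<'E'
from plan import *
from scipy.optimize import least_squares
C=np.array([[0,-1,0],[1,0,0],[0,0,1.]])
def fk(q,g):
    L,a1,d1,l2,l3=g
    W=np.array([a1+l2*np.sin(q[1])+l3*np.sin(q[1]+q[2]),0,d1+l2*np.cos(q[1])+l3*np.cos(q[1]+q[2])])
    Q=R.from_euler("ZYZYZ",[q[0],q[1]+q[2],q[3],q[4],q[5]])*R.from_matrix(C)
    return R.from_euler("Z",q[0]).apply(W)+L*Q.apply(U),Q
LO=np.array([-3,-.9,.09,-1.31,.11,-2.54]);HI=np.array([3,2.11,2.58,4.45,2.69,2.54])
def ik(p,Q,q0,g):
    f=lambda q:np.r_[(fk(q,g)[0]-p)/300,(fk(q,g)[1].inv()*Q).as_rotvec()]
    s=least_squares(f,q0,xtol=1e-10); return s.x,np.abs(s.fun).max()
def G(): return json.load(open("geo.json"))
E
python3 - <<'E'
from kin import *
p,r,o=cur()
S=[([-1.30597731,.423837846,1.63071646,0,1.08858673,-.0190252951],[174.89,-599.437,221.893],[-3.10848563,-.444148794,.000297]),
([-1.03,.66,1.92,.62,1.21,-1.12],[357.63,-246.39,89.17],[-2.074,-1.483,-.858]),
(o["qpos"],p,o["orientation"])]
for q,x,v in S: print(((fk(q,[0]*5)[1]).inv()*R.from_rotvec(v)).as_rotvec().round(3))
s=least_squares(lambda g:np.concatenate([fk(q,g)[0]-np.array(x) for q,x,v in S]),[250,0,300,400,400])
print(s.x.round(1),s.fun.round(1)); json.dump(list(s.x),open("geo.json","w"))
E
```

```text
Traceback (most recent call last):
  File "kin.py", line 7, in fk
    Q=R.from_euler("ZYZYZ",[q[0],q[1]+q[2],q[3],q[4],q[5]])*R.from_matrix(C)
      ~~~~~~~~~~~~^^^^^^^^^^^^^^^^^^^^^^^^^^^^^^^^^^^^^^^^^
  File "scipy/spatial/transform/_rotation.pyx", line 1413, in scipy.spatial.transform._rotation.Rotation.from_euler
ValueError: Expected axis specification to be a non-empty string of upto 3 characters, got ZYZYZ
```

```bash
sed -i 's/Q=R.from_euler.*/Q=R.from_euler("ZYZ",[q[0],q[1]+q[2],q[3]])*R.from_euler("YZ",[q[4],q[5]])*R.from_matrix(C)/' kin.py
cat > fit.py <<'E'
from kin import *
p,r,o=cur()
S=[([-1.30597731,.423837846,1.63071646,0,1.08858673,-.0190252951],[174.89,-599.437,221.893],[-3.10848563,-.444148794,.000297]),
([-1.03,.66,1.92,.62,1.21,-1.12],[357.63,-246.39,89.17],[-2.074,-1.483,-.858]),
([-0.42,0.35,2.09,0.81,0.11,-2.54],[589.749,-223.04,173.53],[0.285,2.496,-0.142]),
(o["qpos"],p,o["orientation"])]
for q,x,v in S: print(((fk(q,[0]*5)[1]).inv()*R.from_rotvec(v)).as_rotvec().round(3))
s=least_squares(lambda g:np.concatenate([fk(q,g)[0]-np.array(x) for q,x,v in S]),[250,0,300,400,400])
print(s.x.round(1),s.fun.round(1)); json.dump(list(s.x),open("geo.json","w"))
E
python3 fit.py
```

```text
[-0.  0.  0.]
[ 0.004 -0.003 -0.   ]
[ 0.001 -0.005 -0.005]
[-0. -0.  0.]
[317.6 -43.6 289.3 537.  482.7] [-16.8  16.4  14.9  -4.9  -5.7  -7.8   2.6 -13.8  -5.    4.3 -14.3  -2. ]
```

```bash
python3 - <<'E'
s=open('kin.py').read()
s=s.replace("L,a1,d1,l2,l3=g","L,a1,d1,l2,l3,e,yo=g; b=q[1]+q[2]")
i=s.index("    W=");j=s.index("    Q=R.from_euler")
s=s[:i]+"    W=np.array([a1+l2*np.sin(q[1])+l3*np.sin(b)+e*np.cos(b),yo,d1+l2*np.cos(q[1])+l3*np.cos(b)-e*np.sin(b)])\n"+s[j:]
open('kin.py','w').write(s)
f=open('fit.py').read().replace("[0]*5","[0]*7").replace("[250,0,300,400,400]","[250,0,300,400,400,0,0]")
f=f.replace("p,r,o=cur()","p,r,o=cur()",1).replace("x) for q,x,v in S])","x) for q,x,v in S]+[(np.array(g)-[250,0,350,500,450,0,0])*.003])")
open('fit.py','w').write(f)
E
python3 fit.py
```

```text
[-0.  0.  0.]
[ 0.004 -0.003 -0.   ]
[ 0.001 -0.005 -0.005]
[-0. -0.  0.]
[310.1   4.6 317.7 558.1 482.8  78.8  11.8] [-0.1 -0.1  0.2  0.6  0.1  0.5 -1.1  0.1 -1.7  0.7 -0.4  1.1  0.2  0.
 -0.1  0.2  0.1  0.2  0. ]
```

```bash
cat >> kin.py <<'E'
def sols(p,Q,g,n=24,seed=0):
    rg=np.random.default_rng(seed); out=[]
    az=np.arctan2(p[1],p[0])
    for _ in range(n):
        x=np.array([az,.4,2,rg.uniform(-1.2,4.4),rg.uniform(.2,1.8),rg.uniform(-2.4,2.4)])
        q,e=ik(p,Q,x,g)
        if e<1e-3 and (q>LO+.03).all() and (q<HI-.03).all() and not any(np.abs(q-k).max()<.05 for k in out): out.append(q)
    return out
def check(tg,g,q=None,deg=7,mm=40):
    """follow targets with the fitted arm; print worst margin and joint step per row"""
    p,r,o=cur(); q=o["qpos"] if q is None else q; ms=9;mst=np.zeros(6)
    for t in tg:
        if len(t)==2: continue
        w,P,Q=t; v=(r.inv()*Q).as_rotvec(); n=max(1,int(np.ceil(np.linalg.norm(P-p)/mm)),int(np.ceil(np.degrees(np.linalg.norm(v))/deg)))
        for i in range(1,n+1):
            qq,e=ik(p+(P-p)*i/n,r*R.from_rotvec(v*i/n),q,g); mst=np.maximum(mst,np.abs(qq-q)); q=qq; ms=min(ms,(q-LO).min(),(HI-q).min())
        p,r=P,Q; print("wp",q.round(2),"err",round(e,4))
    print("margin",round(ms,2),"step",mst.round(2),"limit .20 .26 .27")
    return q
E
python3 - <<'E'
from kin import *
g=G(); p,r,o=cur()
for hd in np.radians([0,20,40,60,80]):
  for m in ((554.5,-155.9,5),(548.5,-237.6,5)):
    P,Q=place(m,hd,r)
    for Qs in (Q,Q*R.from_rotvec([0,0,np.pi])):
        # base offset is not symmetric under the half turn: keep the actual Q only
        if Qs is Q: print(np.degrees(hd).round(),m[1],[s.round(2) for s in sols(P,Q,g)],(Q.apply(np.array(json.load(open('held.json'))[1]))).round(2))
E
```

```text
0.0 -155.9 [array([-0.45,  0.7 ,  2.25,  2.57,  0.62,  1.72])] [0. 0. 1.]
0.0 -237.6 [array([-0.64,  0.71,  2.17,  2.29,  0.59,  1.85])] [0. 0. 1.]
20.0 -155.9 [array([-0.59,  0.71,  2.15,  1.92,  0.65,  1.95])] [ 0. -0.  1.]
20.0 -237.6 [array([-0.74,  0.72,  2.06,  1.66,  0.68,  2.08])] [ 0. -0.  1.]
40.0 -155.9 [array([-0.66,  0.73,  2.02,  1.39,  0.78,  2.13])] [-0.  0.  1.]
40.0 -237.6 [array([-0.78,  0.76,  1.91,  1.21,  0.85,  2.21])] [-0.  0.  1.]
60.0 -155.9 [array([-0.66,  0.78,  1.86,  1.02,  0.97,  2.2 ])] [-0.  0.  1.]
60.0 -237.6 [array([-0.77,  0.81,  1.75,  0.91,  1.06,  2.23])] [-0.  0.  1.]
80.0 -155.9 [array([-0.63,  0.83,  1.69,  0.77,  1.16,  2.18])] [0. 0. 1.]
80.0 -237.6 [array([-0.73,  0.87,  1.58,  0.68,  1.26,  2.18])] [0. 0. 1.]
```

```bash
cat >> kin.py <<'E'
def jrows(wps,w,g,start=None,deg=8,mm=45,pr=True):
    """rows along straight joint-space legs through wps (joint vectors); start=(p,r,q)"""
    if start is None: p,r,o=cur(); q=np.array(o["qpos"])
    else: p,r,q=start
    # offset between model and measured tcp, faded out over the path
    T=[]
    for k in wps:
        k=np.array(k); a=[fk(q+(k-q)*t,g) for t in np.linspace(0,1,60)]
        ds=[max(np.linalg.norm(b[0]-c[0])/mm,np.degrees((c[1].inv()*b[1]).magnitude())/deg,np.abs((k-q)/59/.12).max()) for c,b in zip(a,a[1:])]
        s=np.r_[0,np.cumsum(ds)]; n=int(np.ceil(s[-1])); 
        T+=[fk(q+(k-q)*t,g) for t in np.interp(np.linspace(0,s[-1],n+1)[1:],s,np.linspace(0,1,60))]; q=k
    return [(w,a,b) for a,b in T]
E
cat > mvB.py <<'E'
from kin import *
g=G(); p,r,o=cur()
P,Q=place((554.5,-155.9,5),np.radians(40),r)
qg,e=ik(P+[0,0,70],Q,[-.66,.73,2.02,1.39,.78,2.13],g); print(qg.round(2),e)
m1=[-.45,.25,1.95,0,.94,-1.0]; print(fk(m1,g)[0])
m2=[-.6,.4,1.95,.7,.85,1.2]; print(fk(m2,g)[0])
T=jrows([m1,m2,qg],4,g)
print(min(t[1][2] for t in T))
rows(T,mm=60,deg=10.5)
E
python3 mvB.py
```

```text
[-0.66  0.59  2.02  1.25  0.82  2.32] 4.373965842296989e-09
[ 443.73247007 -201.26432461  200.58309729]
[ 529.16395404 -165.91848445  165.88605723]
107.07733917314687
[20] 4 0.1 1.1 -0.4 -2.4 1.6 3.3; 4 0.4 0.9 -0.3 -1.9 2.1 3.3; 4 0.7 0.7 -0.4 -1.4 2.4 3.3; 4 0.8 0.5 -0.5 -0.9 2.7 3.3; 4 1 0.2 -0.4 -0.3 2.8 3.4; 4 1 -0.1 -0.6 0.3 3 3.6; 4 1.1 -0.4 -0.5 0.9 2.9 3.6; 4 1.1 -0.6 -0.7 1.5 2.7 3.8; 4 1 -1 -0.6 2 2.6 3.9; 4 0.8 -1.2 -0.7 2.6 2.3 4.1; 4 0.8 -1.5 -0.7 3 1.8 4.2; 4 0.5 -1.8 -0.8 3.4 1.5 4.5; 4 0.3 -1.9 -0.8 3.7 0.9 4.7; 4 0.2 0.5 0.4 -1.1 1 7.7; 4 0.2 0.4 0.3 -1.1 1.2 7.7; 4 0.3 0.4 0.3 -0.9 1.2 7.7; 4 0.3 0.3 0.3 -0.8 1.3 7.6; 4 0.3 0.4 0.3 -0.7 1.3 7.7; 4 0.3 0.3 0.3 -0.5 1.4 7.7; 4 0.3 0.3 0.3 -0.3 1.5 7.7
[20] 4 0.4 0.2 0.3 -0.3 1.4 7.7; 4 0.3 0.3 0.2 -0.1 1.5 7.7; 4 0.4 0.2 0.3 0.1 1.4 7.6; 4 0.4 0.2 0.2 0.2 1.4 7.7; 4 0.3 0.1 0.2 0.3 1.4 7.7; 4 0.4 0.1 0.3 0.4 1.3 7.7; 4 0.5 0.1 0.2 0.6 1.3 7.7; 4 0.4 0.1 0.2 0.7 1.2 7.7; 4 0.4 0.1 0.2 0.7 1.1 7.7; 4 0.5 0 0.1 0.9 1.1 7.8; 4 0.4 0 0.2 1 0.9 7.7; 4 0.5 0 0.2 1 0.9 7.7; 4 0.4 -0.1 0.1 1.1 0.7 7.7; 4 0.5 -0.1 0.2 1.1 0.7 7.7; 4 -0.1 -0.2 0.6 1.6 -0.2 7.4; 4 0 -0.2 0.7 1.4 -0.2 7.5; 4 0 -0.1 0.6 1.4 -0.3 7.4; 4 0 0 0.6 1.4 -0.4 7.4; 4 0 -0.1 0.6 1.3 -0.5 7.5; 4 0.1 0 0.5 1.2 -0.5 7.5
[7] 4 0.1 -0.1 0.5 1.2 -0.6 7.4; 4 0.1 0 0.5 1.1 -0.6 7.5; 4 0.2 -0.1 0.5 1 -0.7 7.5; 4 0.2 -0.1 0.4 1 -0.8 7.4; 4 0.3 -0.1 0.5 0.9 -0.7 7.5; 4 0.2 -0.1 0.4 0.9 -0.8 7.5; 4 0.3 -0.2 0.4 0.8 -0.8 7.5
end [ 563.6 -148.   107. ] [ 0.542  0.455 -0.706] [-0.643  0.766 -0.   ]
```

>>> play_rows(plan="4 0.1 1.1 -0.4 -2.4 1.6 3.3; 4 0.4 0.9 -0.3 -1.9 2.1 3.3; 4 0.7 0.7 -0.4 -1.4 2.4 3.3; 4 0.8 0.5 -0.5 -0.9 2.7 3.3; 4 1 0.2 -0.4 -0.3 2.8 3.4; 4 1 -0.1 -0.6 0.3 3 3.6; 4 1.1 -0.4 -0.5 0.9 2.9 3.6; 4 1.1 -0.6 -0.7 1.5 2.7 3.8; 4 1 -1 -0.6 2 2.6 3.9; 4 0.8 -1.2 -0.7 2.6 2.3 4.1; 4 0.8 -1.5 -0.7 3 1.8 4.2; 4 0.5 -1.8 -0.8 3.4 1.5 4.5; 4 0.3 -1.9 -0.8 3.7 0.9 4.7; 4 0.2 0.5 0.4 -1.1 1 7.7; 4 0.2 0.4 0.3 -1.1 1.2 7.7; 4 0.3 0.4 0.3 -0.9 1.2 7.7; 4 0.3 0.3 0.3 -0.8 1.3 7.6; 4 0.3 0.4 0.3 -0.7 1.3 7.7; 4 0.3 0.3 0.3 -0.5 1.4 7.7; 4 0.3 0.3 0.3 -0.3 1.5 7.7")

```text
t: 9.75
ee_pos: [467.2, -177.1, 181.3]
orientation: [-2.529, -1.688, -0.249]
ft_force: [0.1, 0.4, -1.2]
width: 48.7
```

```bash
sed -i 's/^T=jrows.*/print(p,o["qpos"].round(2),o["width"]); T=jrows([m2,qg],4,g)/' mvB.py; python3 mvB.py; python3 fit.py|tail -3
```

```text
[-0.  0. -0.]
[311.4   3.9 315.8 561.6 482.1  79.3  11.5] [-0.4 -0.1 -0.   1.1  0.2  0.7 -0.7 -0.3 -1.2  0.1 -0.2  0.6  0.2  0.
 -0.1  0.2  0.1  0.2  0. ]Traceback (most recent call last):
  File "mvB.py", line 3, in <module>
    P,Q=place((554.5,-155.9,5),np.radians(40),r)
        ~~~~~^^^^^^^^^^^^^^^^^^^^^^^^^^^^^^^^^^^
  File "plan.py", line 44, in place
    return np.array(base)-Q.apply(b),Q
                          ^^^^^^^
AttributeError: 'NoneType' object has no attribute 'apply'
```

```bash
python3 - <<'E'
s=open('plan.py').read()
i=s.index("    q=Q.apply(a); Q=R.align"); j=s.index("    return np.array(base)-Q.apply(b)")
s=s[:i]+"    if Q.apply(a)@U<0: Q=Q*R.from_rotvec([0,0,np.pi])\n    Q=R.align_vectors([U],[Q.apply(a)])[0]*Q\n"+s[j:]
open('plan.py','w').write(s)
E
python3 mvB.py
```

```text
[-0.66  0.59  2.03  1.26  0.82  2.31] 7.579122514774402e-16
[ 443.05340334 -201.25554138  200.69921977]
[ 529.35560843 -165.59701721  166.13244328]
[ 467.24797513 -177.08422922  181.34634376] [-0.5   0.3   1.95  0.24  0.91 -0.26] 48.65912880668375
107.07734034193834
[20] 4 0.4 0.3 0.2 -0.2 1.4 7.7; 4 0.3 0.2 0.3 -0.1 1.5 7.6; 4 0.4 0.2 0.2 0.1 1.4 7.7; 4 0.4 0.2 0.3 0.1 1.4 7.7; 4 0.4 0.1 0.2 0.4 1.4 7.7; 4 0.4 0.2 0.2 0.4 1.3 7.6; 4 0.4 0.1 0.2 0.6 1.3 7.7; 4 0.4 0 0.2 0.6 1.2 7.7; 4 0.4 0.1 0.2 0.8 1.1 7.7; 4 0.4 0 0.2 0.9 1 7.7; 4 0.5 0 0.2 0.9 1 7.6; 4 0.4 -0.1 0.2 1.1 0.8 7.7; 4 0.5 0 0.1 1.1 0.8 7.7; 4 0.4 -0.2 0.2 1.1 0.6 7.7; 4 0 -0.1 0.6 1.5 -0.1 7.4; 4 -0.1 -0.2 0.7 1.5 -0.2 7.5; 4 0 -0.1 0.6 1.4 -0.4 7.4; 4 0 -0.1 0.6 1.4 -0.4 7.5; 4 0.1 0 0.6 1.3 -0.4 7.4; 4 0 -0.1 0.5 1.2 -0.6 7.5
[7] 4 0.1 0 0.5 1.1 -0.5 7.4; 4 0.2 -0.1 0.5 1.1 -0.7 7.5; 4 0.2 0 0.5 1.1 -0.7 7.5; 4 0.2 -0.1 0.4 1 -0.7 7.5; 4 0.2 -0.1 0.5 0.9 -0.8 7.5; 4 0.3 -0.2 0.4 0.8 -0.8 7.4; 4 0.3 -0.2 0.4 0.9 -0.8 7.5
end [ 564.  -148.3  106.9] [ 0.543  0.455 -0.706] [-0.643  0.766 -0.   ]
```

>>> play_rows(plan="4 0.4 0.3 0.2 -0.2 1.4 7.7; 4 0.3 0.2 0.3 -0.1 1.5 7.6; 4 0.4 0.2 0.2 0.1 1.4 7.7; 4 0.4 0.2 0.3 0.1 1.4 7.7; 4 0.4 0.1 0.2 0.4 1.4 7.7; 4 0.4 0.2 0.2 0.4 1.3 7.6; 4 0.4 0.1 0.2 0.6 1.3 7.7; 4 0.4 0 0.2 0.6 1.2 7.7; 4 0.4 0.1 0.2 0.8 1.1 7.7; 4 0.4 0 0.2 0.9 1 7.7; 4 0.5 0 0.2 0.9 1 7.6; 4 0.4 -0.1 0.2 1.1 0.8 7.7; 4 0.5 0 0.1 1.1 0.8 7.7; 4 0.4 -0.2 0.2 1.1 0.6 7.7; 4 0 -0.1 0.6 1.5 -0.1 7.4; 4 -0.1 -0.2 0.7 1.5 -0.2 7.5; 4 0 -0.1 0.6 1.4 -0.4 7.4; 4 0 -0.1 0.6 1.4 -0.4 7.5; 4 0.1 0 0.6 1.3 -0.4 7.4; 4 0 -0.1 0.5 1.2 -0.6 7.5")

```text
t: 12.25
ee_pos: [546.6, -147.9, 138.6]
orientation: [-1.815, 1.694, -0.007]
ft_force: [0.8, -0.1, -2.0]
width: 48.3
```

>>> play_rows(plan="4 0.1 0 0.5 1.1 -0.5 7.4; 4 0.2 -0.1 0.5 1.1 -0.7 7.5; 4 0.2 0 0.5 1.1 -0.7 7.5; 4 0.2 -0.1 0.4 1 -0.7 7.5; 4 0.2 -0.1 0.5 0.9 -0.8 7.5; 4 0.3 -0.2 0.4 0.8 -0.8 7.4; 4 0.3 -0.2 0.4 0.9 -0.8 7.5; 4 0 0 0 0 0 0; 4 0 0 0 0 0 0")

```text
t: 13.38
ee_pos: [564.8, -148.3, 107.8]
orientation: [-0.823, 2.233, 0.336]
ft_force: [0.5, -0.3, -1.4]
width: 48.0
```

```bash
cat > see.py <<'E'
from kin import *
def tops(im,lo=80,hi=100,box=((480,700),(-300,-90))):
    """circles of upright things: components of high points in the box"""
    P=cloud(im); m=(P[...,2]>lo)&(P[...,2]<hi)&(P[...,0]>box[0][0])&(P[...,0]<box[0][1])&(P[...,1]>box[1][0])&(P[...,1]<box[1][1])
    n,l,s,c=cv2.connectedComponentsWithStats(m.astype(np.uint8))
    for i in range(1,n):
        if s[i,4]>60:
            q=P[l==i]; print(s[i,4],np.round(cv2.minEnclosingCircle(q[:,:2].astype(np.float32))[0],1),np.round(cv2.minAreaRect(q[:,:2].astype(np.float32))[1:],0) if 0 else q.mean(0).round(1))
E
python3 - <<'E'
from see import *
p,r,o=cur(); print(p,r.apply(U),r.apply([0,1,0]),o["width"],o["ft_force"])
im=get_image("side"); np.save("side3.npy",im,allow_pickle=True); save(im,"s3.png",(300,180,560,420),2.2)
P3,Q3=place((554.5,-155.9,5),np.radians(40),r)
rows([(4,P3+[0,0,20],Q3),(4,P3+[0,0,3],Q3),(4,2)],mm=12)
E
```

```text
[ 564.84231155 -148.26915958  107.77858888] [ 0.54152705  0.45640797 -0.70600298] [-0.64761562  0.76195583 -0.0041624 ] 48.03981482851104 [ 0.52524052 -0.28778516 -1.39443516]
[9] 4 0.7 0 0.7 0 0 0.1; 4 0.8 0 0.7 0 0 0.1; 4 0.7 0.1 0.7 0 0 0.1; 4 0.8 0 0.7 0 0 0.1; 4 0.7 0 0.7 0 0 0.1; 4 0.6 0 0.6 0 0 0; 4 0.6 0 0.6 0 0 0; 4 0 0 0 0 0 0; 4 0 0 0 0 0 0
end [ 563.5 -148.4   40.1] [ 0.542  0.456 -0.706] [-0.643  0.766  0.002]
```

View pics/s3.png

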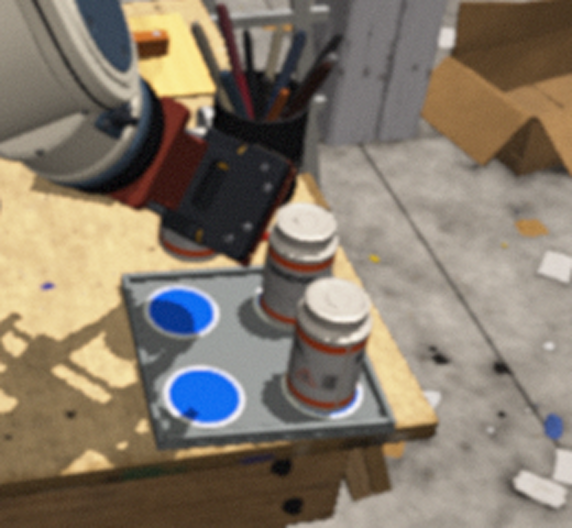

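The held tin's base shows at (187,245), over the left mark at (180,310), and the arm is clear. Lowering.

>>> play_rows(plan="4 0.7 0 0.7 0 0 0.1; 4 0.8 0 0.7 0 0 0.1; 4 0.7 0.1 0.7 0 0 0.1; 4 0.8 0 0.7 0 0 0.1; 4 0.7 0 0.7 0 0 0.1; 4 0.6 0 0.6 0 0 0; 4 0.6 0 0.6 0 0 0; 4 0 0 0 0 0 0; 4 0 0 0 0 0 0")

```text
t: 14.55
ee_pos: [563.7, -148.3, 40.2]
orientation: [-0.811, 2.238, 0.341]
ft_force: [0.4, 0.1, -2.4]
width: 48.1
```

>>> play_rows(plan="4 0.1 0 0.1 0 0 0; 4 0.1 0 0.1 0 0 0; 4 0 0 0 0 0 0")

```text
t: 14.92
ee_pos: [564.0, -148.3, 38.4]
orientation: [-0.811, 2.236, 0.341]
ft_force: [-3.3, -0.9, 8.0]
width: 48.1
```

>>> play_rows(plan="6.2 0 0 0 0 0 0; 6.2 0 0 0 0 0 0; 6.2 0 0 0 0 0 0; 6.2 0 0 -1 0 0 0; 6.2 0 0 -2 0 0 0; 6.2 0 0 -3 0 0 0; 6.2 0 0 -3 0 0 0; 6.2 0 0 -3 0 0 0; 6.2 0 0 -3 0 0 0; 6.2 0 0 0 0 0 0")

```text
t: 16.18
ee_pos: [482.1, -218.5, 144.5]
orientation: [-0.81, 2.238, 0.336]
ft_force: [0.1, -0.1, 0.2]
width: 62.1
```

```bash
python3 - <<'E'
from see import *
from meas import axisfit
p,r,o=cur(); print(p,o["qpos"].round(2),o["ft_force"]); g=G()
im=get_image("top"); np.save("top2.npy",im,allow_pickle=True)
tops(im)
P=cloud(im); m=np.zeros((480,640),bool); m[248:296,295:355]=1; print("A",axisfit(P,m&(P[...,2]>12)))
m[:]=0; m[255:302,220:282]=1; print("can",axisfit(P,m&(P[...,2]>12)))
# grasp candidates for A, both half turns, and the joint solutions at grasp and placing
mid=(402.3,-2.7); a=(-.319,.948)
for s in (0,np.pi):
    Pg,Q=grasp(mid,a,3.5,26,45,r); Q=Q*R.from_rotvec([0,0,s])
    print("grasp",[x.round(2) for x in sols(Pg,Q,g)])
    au=unit([*a,0]); b=Q.inv().apply(np.array([*mid,24.5])-Pg)-41.5*Q.inv().apply(au)
    json.dump([list(b),list(Q.inv().apply(au))],open("t.json","w"))
    for hd in (0,20,40,60,80):
        Pp,Qp=place((548.5,-237.6,5),np.radians(hd),r,"t.json"); print(hd,[x.round(2) for x in sols(Pp,Qp,g)])
E
```

```text
[ 482.12469433 -218.45387192  144.48925789] [-0.88  0.5   2.05  1.06  0.95  2.33] [ 0.07850563 -0.06437005  0.15379672]
353 [ 635.4 -164.2] [ 634.5 -164.    88. ]
365 [ 628.  -242.2] [ 627.4 -242.    88.1]
361 [ 554.8 -157.1] [ 554.3 -156.2   88. ]
A (array([402.1,  -2.7]), array([47.8, 83.2]), 18.6, 973, array([26.7, 44.4, 52.7]))
can (array([388.9, 144.8]), array([42.9, 85.9]), 21.7, 924, array([18.5, 42.2, 48.2]))
grasp [array([ 0.5 ,  0.76,  2.22, -1.25,  0.82, -1.78])]
0 [array([-0.64,  0.71,  2.18,  2.29,  0.59,  1.85])]
20 [array([-0.74,  0.72,  2.06,  1.67,  0.68,  2.08])]
40 [array([-0.78,  0.76,  1.91,  1.21,  0.85,  2.21])]
60 [array([-0.77,  0.81,  1.75,  0.91,  1.05,  2.23])]
80 [array([-0.73,  0.87,  1.59,  0.68,  1.26,  2.17])]
grasp [array([ 0.5 ,  0.76,  2.22, -1.25,  0.82,  1.36])]
0 [array([-0.64,  0.71,  2.18,  2.29,  0.59, -1.3 ])]
20 [array([-0.74,  0.72,  2.06,  1.67,  0.68, -1.06])]
40 [array([-0.78,  0.76,  1.91,  1.21,  0.85, -0.93])]
60 [array([-0.1 ,  0.85,  1.64, -0.78,  1.17, -2.22])]
80 [array([-0.73,  0.87,  1.59,  0.68,  1.26, -0.97])]
```

```bash
cat > mvA.py <<'E'
from see import *
p,r,o=cur(); g=G()
mid=(402.2,-2.7); a=(-.319,.948); au=unit([*a,0])
def setup(th):
    Pg,Q=grasp(mid,a,3.5,25.5,th,r)
    for Q in (Q,Q*R.from_rotvec([0,0,np.pi])):
        s=sols(Pg,Q,g)
        if s and s[0][5]>0: return Pg,Q,s[0]
if __name__=="__main__":
    for th in (30,37):
        Pg,Q,qs=setup(th); b=Q.inv().apply(np.array([*mid,24.5])-Pg)-41.5*Q.inv().apply(au)
        json.dump([list(b),list(Q.inv().apply(au))],open("t.json","w"))
        print(th,qs.round(2))
        for hd in (20,40,60):
            Pp,Qp=place((548.5,-237.6,5),np.radians(hd),r,"t.json"); print(hd,[x.round(2) for x in sols(Pp,Qp,g)])
    Pg,Q,qs=setup(37); qh,e=ik(Pg-90*Q.apply(U),Q,qs,g); print(qh.round(2),e)
    T=jrows([[-.4,.3,1.95,0,.9,1.9],qh],8.78,g); print(min(t[1][2] for t in T)); rows(T,mm=60,deg=10.5)
E
python3 mvA.py
```

```text
30 [ 0.34  0.64  2.25 -1.16  0.58  1.11]
20 [array([-0.83,  0.85,  2.08,  1.84,  0.98, -1.34])]
40 [array([-0.87,  0.88,  1.9 ,  1.37,  1.08, -1.15])]
60 [array([-0.85,  0.92,  1.7 ,  1.04,  1.27, -1.06])]
37 [ 0.42  0.69  2.24 -1.22  0.69  1.25]
20 [array([-0.79,  0.79,  2.08,  1.78,  0.84, -1.23])]
40 [array([-0.83,  0.82,  1.91,  1.31,  0.97, -1.06])]
60 [array([-0.81,  0.87,  1.72,  0.98,  1.17, -1.  ])]
[ 0.56  0.51  2.23 -0.93  0.82  1.03] 8.886521148572986e-14
82.20312121334223
[20] 8.78 -0.5 1.3 0.4 -2.9 2.5 -6.5; 8.78 -0.3 1.2 0.4 -2.9 2.5 -6.5; 8.78 -0.3 1 0.4 -2.8 2.4 -6.6; 8.78 -0.3 0.8 0.2 -2.8 2.4 -6.6; 8.78 -0.3 0.6 0.1 -2.8 2.4 -6.6; 8.78 -0.3 0.6 0.1 -2.8 2.3 -6.6; 8.78 -0.2 0.3 -0.1 -2.7 2.3 -6.7; 8.78 -0.1 0.3 -0.2 -2.7 2.4 -6.6; 8.78 -0.1 0.1 -0.3 -2.7 2.3 -6.7; 8.78 0.1 0 -0.4 -2.8 2.4 -6.6; 8.78 0.2 0 -0.6 -2.7 2.3 -6.6; 8.78 0.3 -0.1 -0.6 -2.7 2.5 -6.6; 8.78 0.5 -0.1 -0.8 -2.8 2.4 -6.6; 8.78 0.7 -0.2 -0.9 -2.8 2.5 -6.6; 8.78 -1.5 -0.8 1 -2.5 -0.5 -7.6; 8.78 -1.2 -1 0.9 -2.5 -0.5 -7.5; 8.78 -1.1 -1.1 0.8 -2.5 -0.5 -7.6; 8.78 -0.9 -1.2 0.7 -2.4 -0.5 -7.6; 8.78 -0.7 -1.3 0.6 -2.4 -0.5 -7.6; 8.78 -0.5 -1.2 0.5 -2.4 -0.5 -7.7
[13] 8.78 -0.3 -1.3 0.4 -2.4 -0.5 -7.6; 8.78 -0.2 -1.2 0.3 -2.3 -0.5 -7.6; 8.78 0.1 -1.2 0.2 -2.4 -0.6 -7.6; 8.78 0.2 -1.2 0.1 -2.4 -0.5 -7.6; 8.78 0.4 -1 0 -2.3 -0.6 -7.6; 8.78 0.5 -1 -0.1 -2.4 -0.7 -7.6; 8.78 0.7 -0.9 -0.1 -2.4 -0.7 -7.6; 8.78 0.7 -0.7 -0.3 -2.4 -0.7 -7.6; 8.78 0.9 -0.6 -0.3 -2.4 -0.9 -7.6; 8.78 1 -0.5 -0.3 -2.5 -0.8 -7.6; 8.78 1 -0.3 -0.4 -2.4 -1 -7.5; 8.78 1.1 -0.2 -0.5 -2.4 -1 -7.6; 8.78 1.1 0 -0.5 -2.4 -1.2 -7.5
end [387.3  41.2  81.6] [ 0.192 -0.571 -0.798] [0.948 0.319 0.   ]
```

>>> play_rows(plan="8.78 -0.5 1.3 0.4 -2.9 2.5 -6.5; 8.78 -0.3 1.2 0.4 -2.9 2.5 -6.5; 8.78 -0.3 1 0.4 -2.8 2.4 -6.6; 8.78 -0.3 0.8 0.2 -2.8 2.4 -6.6; 8.78 -0.3 0.6 0.1 -2.8 2.4 -6.6; 8.78 -0.3 0.6 0.1 -2.8 2.3 -6.6; 8.78 -0.2 0.3 -0.1 -2.7 2.3 -6.7; 8.78 -0.1 0.3 -0.2 -2.7 2.4 -6.6; 8.78 -0.1 0.1 -0.3 -2.7 2.3 -6.7; 8.78 0.1 0 -0.4 -2.8 2.4 -6.6; 8.78 0.2 0 -0.6 -2.7 2.3 -6.6; 8.78 0.3 -0.1 -0.6 -2.7 2.5 -6.6; 8.78 0.5 -0.1 -0.8 -2.8 2.4 -6.6; 8.78 0.7 -0.2 -0.9 -2.8 2.5 -6.6; 8.78 -1.5 -0.8 1 -2.5 -0.5 -7.6; 8.78 -1.2 -1 0.9 -2.5 -0.5 -7.5; 8.78 -1.1 -1.1 0.8 -2.5 -0.5 -7.6; 8.78 -0.9 -1.2 0.7 -2.4 -0.5 -7.6; 8.78 -0.7 -1.3 0.6 -2.4 -0.5 -7.6; 8.78 -0.5 -1.2 0.5 -2.4 -0.5 -7.7")

```text
t: 18.73
ee_pos: [426.2, -95.8, 125.7]
orientation: [2.921, 0.117, -0.218]
ft_force: [0.2, -0.1, 0.7]
width: 87.8
```

>>> play_rows(plan="8.78 -0.3 -1.3 0.4 -2.4 -0.5 -7.6; 8.78 -0.2 -1.2 0.3 -2.3 -0.5 -7.6; 8.78 0.1 -1.2 0.2 -2.4 -0.6 -7.6; 8.78 0.2 -1.2 0.1 -2.4 -0.5 -7.6; 8.78 0.4 -1 0 -2.3 -0.6 -7.6; 8.78 0.5 -1 -0.1 -2.4 -0.7 -7.6; 8.78 0.7 -0.9 -0.1 -2.4 -0.7 -7.6; 8.78 0.7 -0.7 -0.3 -2.4 -0.7 -7.6; 8.78 0.9 -0.6 -0.3 -2.4 -0.9 -7.6; 8.78 1 -0.5 -0.3 -2.5 -0.8 -7.6; 8.78 1 -0.3 -0.4 -2.4 -1 -7.5; 8.78 1.1 -0.2 -0.5 -2.4 -1 -7.6; 8.78 1.1 0 -0.5 -2.4 -1.2 -7.5; 8.78 0 0 0 0 0 0")

```text
t: 20.48
ee_pos: [385.6, 42.7, 80.5]
orientation: [1.497, 2.093, -0.504]
ft_force: [1.0, 0.4, -0.1]
width: 88.1
```

```bash
python3 - <<'E'
from mvA import *
print(p,r.apply(U),o["qpos"].round(2))
Pg,Q=grasp(mid,a,3.5,25.5,37,r); 
rows([(8.78,Pg,Q),(4,7)],mm=20)
save(get_image("wrist"),"w4.png",s=.6)
E
```

```text
[385.58828879  42.74140543  80.54858807] [ 0.19120808 -0.56962576 -0.79935346] [ 0.56  0.51  2.23 -0.92  0.82  1.02]
[12] 8.78 -0.1 0 1.8 0 0 0.1; 8.78 0 0.1 1.8 0 0 0; 8.78 -0.1 0 1.8 0 0 0.1; 8.78 0 0 1.8 0 -0.1 0; 8.78 -0.1 0 1.8 0 0 0.1; 4 0 0 0 0 0 0; 4 0 0 0 0 0 0; 4 0 0 0 0 0 0; 4 0 0 0 0 0 0; 4 0 0 0 0 0 0; 4 0 0 0 0 0 0; 4 0 0 0 0 0 0
end [404.5 -10.5  10.4] [ 0.192 -0.571 -0.798] [ 0.948  0.318 -0.   ]
```

View pics/w4.png

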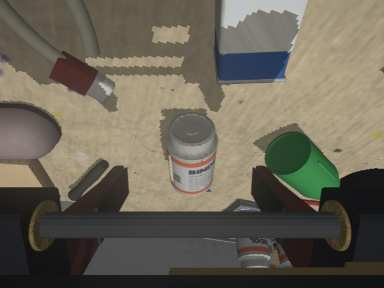

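```bash
python3 - <<'E'
from mvA import *
im=get_image("wrist"); e=np.array(im["eye"]); print("eye",e,"tool frame",r.inv().apply(e-p).round(1))
Pg,Q=grasp(mid,a,3.5,25.5,37,r); print("at grasp",Pg+Q.apply(r.inv().apply(e-p)))
z=im["range_z"]; P=cloud(im); 
m=(P[...,2]>15); L=r.inv().apply((P-p).reshape(-1,3)).reshape(P.shape)
# nearest scene points seen, range along the axis
for (u,v) in ((420,120),(320,220),(200,60)): print(u,v,P[v,u].round(0),L[v,u].round(0))
E
```

```text
eye [339.07853684 185.97395432 170.08826997] tool frame [  67.1    1.3 -162.1]
at grasp [357.71159106 133.44032042  99.37268597]
420 120 [403. 114.  42.] [73. 39. -6.]
320 220 [390.  39.  31.] [26.  3. 43.]
200 60 [319.  86.  -0.] [ 99. -49.  27.]
```

Wrist view: tin A is centred between the fingers at (192,155), with the can off at the top right. The camera clears the can at the grasp height, so I'm gripping.

>>> play_rows(plan="8.78 -0.1 0 1.8 0 0 0.1; 8.78 0 0.1 1.8 0 0 0; 8.78 -0.1 0 1.8 0 0 0.1; 8.78 0 0 1.8 0 -0.1 0; 8.78 -0.1 0 1.8 0 0 0.1; 4 0 0 0 0 0 0; 4 0 0 0 0 0 0; 4 0 0 0 0 0 0; 4 0 0 0 0 0 0; 4 0 0 0 0 0 0; 4 0 0 0 0 0 0; 4 0 0 0 0 0 0")

```text
t: 22.08
ee_pos: [406.0, -10.9, 11.6]
orientation: [1.504, 2.084, -0.5]
ft_force: [-1.3, 3.5, 6.6]
width: 47.8
```

```bash
python3 - <<'E'
from mvA import *
print(p,r.apply(U),o["width"],o["qpos"].round(2)); hold(mid,a,24.5); print(json.load(open("held.json")))
P,Q=place((548.7,-237.9,5),np.radians(40),r)
s=sols(P,Q,g); print([x.round(2) for x in s])
qg,e=ik(P+[0,0,70],Q,s[0],g); print(qg.round(2),e)
qq=o["qpos"]; ql,e=ik(p+[0,0,110],r,qq,g); print(ql.round(2),e)
m1=[-.1,.25,1.95,0,.94,.6]; m2=[-.6,.35,1.9,.6,.85,-.3]
T=jrows([ql,m1,m2,qg],4,g); print([t[1].round(0) for t in T[::8]])
rows(T,mm=60,deg=10.5)
E
```

```text
[406.04566325 -10.92516929  11.61920117] [ 0.19318745 -0.57054619 -0.7982203 ] 47.83012870641848 [ 0.42  0.68  2.24 -1.21  0.69  1.24]
[[-33.68733950746272, 0.1050508541966068, 9.28064095651727], [0.798217098510358, -0.0025313458842555854, -0.6023645540150248]]
[array([-0.83,  0.82,  1.91,  1.31,  0.97, -1.06])]
[-0.83  0.69  1.92  1.23  1.01 -0.92] 1.6071936196719132e-09
[ 0.42  0.4   2.24 -0.95  0.83  0.88] 5.772449185315054e-13
[array([412., -12.,  52.]), array([435., -33., 155.]), array([ 523., -120.,  194.]), array([ 555., -216.,  120.])]
[20] 4 -2.7 0.5 -3.1 -0.2 -0.6 0.1; 4 -2.2 0 -2.8 0 0 0.1; 4 -1.8 -0.4 -2.8 0.2 0.6 -0.2; 4 -0.8 -0.2 0.2 3.4 2.6 6.4; 4 -0.8 0 0 3.2 2.9 6.3; 4 -0.5 0.3 -0.1 3 3.2 6.3; 4 -0.5 0.6 -0.4 2.7 3.6 6.3; 4 -0.2 0.8 -0.7 2.5 3.9 6.1; 4 -0.1 1.1 -0.9 2.2 4.2 6.1; 4 0.2 1.3 -1.2 1.9 4.6 5.8; 4 0.4 1.6 -1.6 1.6 4.9 5.7; 4 0.7 1.8 -1.8 1.2 5.3 5.5; 4 -0.5 1.3 0.3 1.4 3.1 -0.3; 4 -0.7 1.4 0.2 0.9 3.4 -0.3; 4 -0.8 1.7 -0.1 0.2 3.4 -0.2; 4 -0.9 1.8 -0.1 -0.3 3.4 -0.2; 4 -1 1.9 -0.4 -0.9 3.4 -0.2; 4 -1.2 2.1 -0.5 -1.5 3.2 -0.2; 4 -1.4 2.2 -0.7 -2.1 3.1 -0.2; 4 -1.6 2.3 -0.9 -2.6 2.7 -0.2
[6] 4 -0.8 -0.3 1.8 1.8 4.3 1.5; 4 -0.8 0.1 1.6 1 4.6 1.6; 4 -0.9 0.4 1.2 0.1 4.7 1.5; 4 -1.1 0.6 0.9 -0.7 4.6 1.6; 4 -1.2 1 0.7 -1.7 4.6 1.5; 4 -1.3 1.3 0.3 -2.4 4.3 1.4
end [ 558.8 -229.3  107.5] [ 0.61   0.515 -0.603] [ 0.643 -0.766 -0.003]
```

>>> play_rows(plan="4 -2.7 0.5 -3.1 -0.2 -0.6 0.1; 4 -2.2 0 -2.8 0 0 0.1; 4 -1.8 -0.4 -2.8 0.2 0.6 -0.2; 4 -0.8 -0.2 0.2 3.4 2.6 6.4; 4 -0.8 0 0 3.2 2.9 6.3; 4 -0.5 0.3 -0.1 3 3.2 6.3; 4 -0.5 0.6 -0.4 2.7 3.6 6.3; 4 -0.2 0.8 -0.7 2.5 3.9 6.1; 4 -0.1 1.1 -0.9 2.2 4.2 6.1; 4 0.2 1.3 -1.2 1.9 4.6 5.8; 4 0.4 1.6 -1.6 1.6 4.9 5.7; 4 0.7 1.8 -1.8 1.2 5.3 5.5; 4 -0.5 1.3 0.3 1.4 3.1 -0.3; 4 -0.7 1.4 0.2 0.9 3.4 -0.3; 4 -0.8 1.7 -0.1 0.2 3.4 -0.2; 4 -0.9 1.8 -0.1 -0.3 3.4 -0.2; 4 -1 1.9 -0.4 -0.9 3.4 -0.2; 4 -1.2 2.1 -0.5 -1.5 3.2 -0.2; 4 -1.4 2.2 -0.7 -2.1 3.1 -0.2; 4 -1.6 2.3 -0.9 -2.6 2.7 -0.2")

```text
t: 24.58
ee_pos: [543.2, -198.5, 198.6]
orientation: [-2.676, -1.254, -0.669]
ft_force: [0.1, 1.1, -0.5]
width: 48.2
```

```bash
python3 - <<'E'
from mvA import *
print(p,o["width"],o["qpos"].round(2))
P,Q=place((548.7,-237.9,5),np.radians(40),r)
qg=[-.83,.69,1.92,1.23,1.01,-.92]
q2,e=ik(P+[0,0,130],Q,qg,g); qg,e1=ik(P+[0,0,60],Q,qg,g); print(q2.round(2),e,e1)
rows(jrows([q2,qg],4,g)+[(4,2)],mm=60,deg=10.5)
E
```

```text
[ 543.17594431 -198.53953219  198.57697948] 48.19367048452321 [-0.6   0.35  1.9   0.6   0.85 -0.3 ]
[-0.83  0.57  1.92  1.17  1.05 -0.8 ] 2.7782571502636225e-10 9.000207986294603e-16
[9] 4 -0.5 -0.2 1 1.6 5 2.1; 4 -0.4 0.2 0.8 0.7 5.3 2.1; 4 -0.5 0.6 0.4 -0.3 5.6 1.9; 4 -0.5 1.1 0 -1.4 5.6 1.7; 4 -0.5 1.5 -0.3 -2.4 5.5 1.5; 4 -2.8 0.1 2.1 0 0.1 0; 4 -2.8 -0.1 2.1 0 -0.1 0; 4 0 0 0 0 0 0; 4 0 0 0 0 0 0
end [ 558.8 -229.6   97.1] [ 0.611  0.514 -0.602] [ 0.643 -0.766 -0.002]
```

>>> play_rows(plan="4 -0.5 -0.2 1 1.6 5 2.1; 4 -0.4 0.2 0.8 0.7 5.3 2.1; 4 -0.5 0.6 0.4 -0.3 5.6 1.9; 4 -0.5 1.1 0 -1.4 5.6 1.7; 4 -0.5 1.5 -0.3 -2.4 5.5 1.5; 4 -2.8 0.1 2.1 0 0.1 0; 4 -2.8 -0.1 2.1 0 -0.1 0; 4 0 0 0 0 0 0; 4 0 0 0 0 0 0")

```text
t: 25.7
ee_pos: [559.3, -229.1, 98.4]
orientation: [-2.413, -0.877, -1.2]
ft_force: [0.2, 0.3, -1.8]
width: 48.0
```

```bash
python3 - <<'E'
from mvA import *
print(p,o["width"],r.apply(U),r.apply([0,1,0]),o["ft_force"])
P,Q=place((548.7,-237.9,5),np.radians(40),r)
save(get_image("side"),"s5.png",(300,180,560,420),2.2)
rows([(4,P+[0,0,3],Q),(4,2)],mm=11)
E
```

```text
[ 559.31052347 -229.11504517   98.38904951] 47.99027878226327 [ 0.61034039  0.51362089 -0.60305737] [ 0.64280567 -0.76602705 -0.00185261] [ 0.17844394  0.29249013 -1.76999608]
[8] 4 -0.8 0 0.6 0 0 0; 4 -0.8 0 0.5 0 0 0; 4 -0.8 0 0.6 0 0 0; 4 -0.7 0 0.6 0 0 0.1; 4 -0.8 0 0.6 0.1 0 0; 4 -0.8 0 0.6 0 0 0; 4 0 0 0 0 0 0; 4 0 0 0 0 0 0
end [ 559.2 -229.6   40.3] [ 0.61   0.514 -0.603] [ 0.643 -0.766 -0.003]
```

View pics/s5.png

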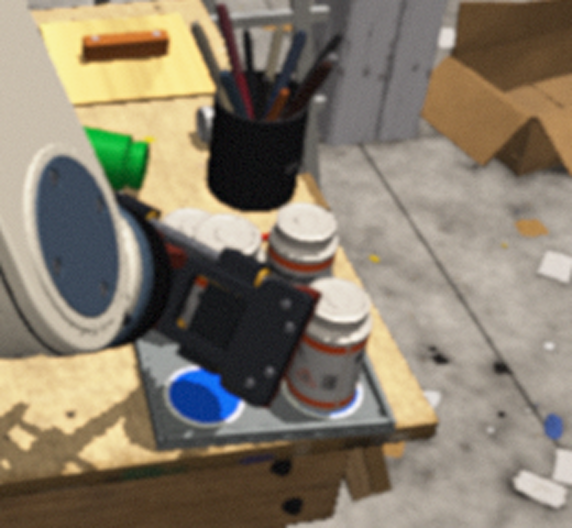

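Upright tins: the placed one and the held one show their caps at (190,220) and (228,235). Lowering.

>>> play_rows(plan="4 -0.8 0 0.6 0 0 0; 4 -0.8 0 0.5 0 0 0; 4 -0.8 0 0.6 0 0 0; 4 -0.7 0 0.6 0 0 0.1; 4 -0.8 0 0.6 0.1 0 0; 4 -0.8 0 0.6 0 0 0; 4 0 0 0 0 0 0; 4 -0.1 0 0.1 0 0 0; 4 0 0 0 0 0 0")

```text
t: 26.88
ee_pos: [558.9, -229.2, 37.9]
orientation: [-2.412, -0.876, -1.198]
ft_force: [-0.2, 0.3, -1.3]
width: 47.7
```

>>> play_rows(plan="4 -0.1 0 0.1 0 0 0; 4 0 0 0 0 0 0; 4 -0.1 0 0.1 0 0 0; 4 0 0 0 0 0 0")

```text
t: 27.38
ee_pos: [559.4, -229.1, 36.7]
orientation: [-2.41, -0.875, -1.202]
ft_force: [-6.2, -1.8, 11.4]
width: 48.3
```

Contact; releasing and backing off.

>>> play_rows(plan="6.2 0 0 0 0 0 0; 6.2 0 0 0 0 0 0; 6.2 0 0 0 0 0 0; 6.2 0 0 -1 0 0 0; 6.2 0 0 -2 0 0 0; 6.2 0 0 -3 0 0 0; 6.2 0 0 -4 0 0 0; 6.2 0 0 -4 0 0 0; 6.2 0 0 -4 0 0 0; 6.2 0 0 -2 0 0 0; 6.2 0 0 0 0 0 0")

```text
t: 28.75
ee_pos: [436.7, -333.2, 156.4]
orientation: [-2.415, -0.875, -1.199]
ft_force: [0.5, 0.5, -0.4]
width: 61.9
```

```bash
python3 - <<'E'
from see import *
from meas import axisfit,ray
p,r,o=cur(); print(p,o["qpos"].round(2),o["ft_force"]); g=G()
im=get_image("top"); np.save("top3.npy",im,allow_pickle=True)
tops(im)
P=cloud(im); m=np.zeros((480,640),bool); m[145:215,205:250]=1; print("cleat",axisfit(P,m&(P[...,2]>16)))
# board: colour component (hue 28..36) outline on z=6
hsv=cv2.cvtColor(im["pixels"],cv2.COLOR_RGB2HSV)
b=cv2.inRange(hsv,(26,40,60),(40,255,255)); b[:, :180]=0;b[:,275:]=0;b[230:]=0;b[:140]=0
b=cv2.morphologyEx(b,cv2.MORPH_OPEN,np.ones((3,3)))
n,l,s,c=cv2.connectedComponentsWithStats(b); i=1+np.argmax(s[1:,4]); v,u=np.nonzero(l==i)
q=np.array([ray(im,x,y,6)[:2] for x,y in zip(u,v)],np.float32); print("board",cv2.minAreaRect(q),s[i])
# cleat axis in finer way: PCA
c=P[m&(P[...,2]>22)]; c=c[np.isfinite(c).all(1)]; w,V=np.linalg.eigh(np.cov(c[:,:2].T)); print("pca",V[:,1],c.mean(0))
for sgn in (0,np.pi):
    Q=frame(-U,[0,1,0],r)*R.from_rotvec([0,0,sgn])
    for t in ((593,196.3,9),(592.4,-199.8,97)): print([x.round(2) for x in sols(np.array(t),Q,g)])
E
```

```text
[ 436.73762995 -333.1770241   156.39753189] [-1.13  0.6   1.89  0.97  1.2  -0.89] [ 0.50350751  0.53990641 -0.39038723]
355 [ 634.2 -165. ] [ 634.5 -164.1   88. ]
358 [ 628.1 -243.3] [ 627.7 -242.3   87.9]
364 [ 554.6 -156.4] [ 554.2 -156.3   88.1]
366 [ 548.8 -238.6] [ 549.  -237.7   88.2]
cleat (array([592.3, 195.8]), array([18.9, 84.1]), 89.3, 387, array([17.8, 28.1, 33.4]))
board ((542.2278442382812, 197.36770629882812), (142.95819091796875, 42.03673553466797), 89.64362335205078) [ 191  196   70   21 1335]
pca [-0.99991652  0.01292117] [592.17010469 195.60682114  28.26943333]
[array([ 0.3 ,  0.72,  1.72, -0.  ,  0.7 ,  1.87])]
[array([-0.34,  0.58,  1.7 ,  0.  ,  0.86,  1.23])]
[array([ 0.3 ,  0.72,  1.72,  0.  ,  0.7 , -1.27])]
[array([-0.34,  0.58,  1.7 ,  0.  ,  0.86, -1.91])]
```

```bash
cat > mvP.py <<'E'
from see import *
p,r,o=cur(); g=G()
yb=-.01; cl=np.array([592.4,196,0])
def down(yaw,q6neg=True):
    return frame(-U,[-np.sin(yaw),np.cos(yaw),0],r)
E
python3 - <<'E'
from mvP import *
im=np.load("top3.npy",allow_pickle=True).item(); P=cloud(im)
m=(P[...,0]>520)&(P[...,0]<760)&(abs(P[...,1])<110)&(P[...,2]>20); print("pens z",np.nanmax(P[...,2][m]),"xmin of >100:",np.nanmin(P[...,0][m&(P[...,2]>60)]))
Q=down(yb); P0=cl+[0,0,9.]
qh,e=ik(P0+[0,0,110],Q,[.3,.6,1.7,0,.8,-1.27],g); print(qh.round(2),e)
qm,e=ik(np.array([440,0,230.]),down(0),[0,.2,1.9,0,1,-1.5],g); print(qm.round(2),e)
rows(jrows([qm,qh],5,g)+[(5,1)],mm=60,deg=10.5)
E
```

```text
pens z 166.7963493427901 xmin of >100: 589.9301830535844
[ 0.3   0.55  1.7   0.    0.89 -4.4 ] 1.5704861629201127e-11
[-0.03  0.14  2.02  0.    0.99  1.54] 9.473903143468002e-16
[20] 5 1.6 -1.5 1.5 3.2 -2.4 3.1; 5 1.2 -1.6 1.5 2.8 -2.8 3; 5 1 -1.5 1.3 2.4 -3 2.9; 5 1 -1.6 1.3 1.9 -3.3 2.9; 5 0.9 -1.5 1.1 1.5 -3.3 2.8; 5 0.7 -1.5 1 0.9 -3.5 2.6; 5 0.7 -1.5 0.9 0.4 -3.4 2.7; 5 0.6 -1.5 0.8 0 -3.4 2.5; 5 0.5 -1.4 0.7 -0.5 -3.3 2.5; 5 0.4 -1.4 0.5 -1 -3 2.4; 5 0.4 -1.4 0.4 -1.3 -2.8 2.4; 5 0.3 -1.4 0.3 -1.8 -2.5 2.3; 5 0.3 -1.3 0.2 -2 -2.2 2.3; 5 0.2 -1.2 0 -2.3 -1.8 2.3; 5 0.2 -1.3 0 -2.5 -1.4 2.2; 5 0.1 -1.2 -0.2 -2.6 -0.9 2.2; 5 0.2 -1.1 -0.3 -2.7 -0.5 2.2; 5 0.1 -1.2 -0.4 -2.8 0 2.2; 5 0.1 -1.1 -0.4 -2.6 0.4 2.1; 5 0.1 -1.1 -0.6 -2.6 0.8 2.2
[20] 5 0.1 -1.1 -0.7 -2.3 1.3 2.2; 5 0.4 -0.3 0.1 0 0 -7.2; 5 0.5 -0.2 0.1 0 0 -7.2; 5 0.4 -0.2 0.2 0 0 -7.2; 5 0.5 -0.2 0.1 0 0 -7.2; 5 0.5 0 0.2 0 0 -7.1; 5 0.5 -0.1 0.1 0 0 -7.2; 5 0.4 0.1 0.2 0 0 -7.2; 5 0.5 0.1 0.2 0 0 -7.2; 5 0.5 0.1 0.1 0 0 -7.2; 5 0.5 0.2 0.2 0 0 -7.2; 5 0.4 0.2 0.2 0 0 -7.2; 5 0.4 0.3 0.1 0 0 -7.2; 5 0.3 0.4 0.2 0 0 -7.2
[... 308 characters left out ...]
0.3 0 0 -7.2; 5 -0.4 0.4 0.2 0 0 -7.2; 5 -0.3 0.3 0.2 0 0 -7.2; 5 -0.5 0.3 0.3 0 0 -7.2; 5 -0.4 0.2 0.2 0 0 -7.2; 5 -0.5 0.2 0.2 0 0 -7.1; 5 -0.5 0.1 0.3 0 0 -7.2; 5 -0.5 0 0.2 0 0 -7.2; 5 -0.5 0 0.3 0 0 -7.2; 5 -0.5 0 0.2 0 0 -7.2; 5 -0.5 -0.1 0.3 0 0 -7.2; 5 -0.5 -0.2 0.3 0 0 -7.2; 5 -0.5 -0.2 0.2 0 0 -7.2; 5 -0.4 -0.3 0.3 0 0 -7.2
[12] 5 -0.4 -0.3 0.3 0 0 -7.1; 5 -0.4 -0.4 0.3 0 0 -7.2; 5 -0.3 -0.4 0.2 0 0 -7.2; 5 -0.3 -0.4 0.3 0 0 -7.2; 5 -0.2 -0.5 0.3 0 0 -7.2; 5 -0.2 -0.4 0.3 0 0 -7.2; 5 -0.1 -0.5 0.3 0 0 -7.2; 5 0 -0.5 0.3 0 0 -7.2; 5 0 -0.6 0.3 0 0 -7.2; 5 0 -0.5 0.3 0 0 -7.1; 5 0.2 -0.5 0.3 0 0 -7.2; 5 0 0 0 0 0 0
end [592.8 196.1 118.9] [ 0.     0.001 -1.   ] [-0.01  -1.    -0.001]
```

```bash
cat >> kin.py <<'E'
def ik2(p,Q,seed,g):
    """either half turn about tool z, whichever lies nearest the seed"""
    c=[ik(p,q,np.array(seed,float),g)+(q,) for q in (Q,Q*R.from_rotvec([0,0,np.pi]))]
    return min(c,key=lambda s:np.abs(s[0]-seed).max()+1e3*s[1])
E
python3 - <<'E'
from mvP import *
P0=cl+[0,0,9.]
qm,e,_=ik2(np.array([440,0,230.]),down(0),[0,.2,1.9,0,1,-1.6],g); print(qm.round(2),e)
qh,e,_=ik2(P0+[0,0,110],down(yb),[.3,.6,1.7,0,.8,-1.27],g); print(qh.round(2),e)
rows(jrows([qm,qh],5,g)+[(5,1)],mm=60,deg=10.5)
E
```

```text
[-0.03  0.14  2.02  0.    0.99 -1.6 ] 5.947019542320541e-11
[ 0.3   0.55  1.7  -0.    0.89 -1.26] 4.670634249729725e-13
[20] 5 1.7 -1.7 1.7 3.8 -2.5 -6.1; 5 1.6 -1.5 1.6 3.8 -2.2 -6.3; 5 1.7 -1.3 1.5 3.7 -2.2 -6.3; 5 1.7 -1 1.3 3.6 -2 -6.4; 5 1.8 -0.8 1.2 3.5 -1.9 -6.5; 5 1.7 -0.5 1.1 3.5 -1.8 -6.6; 5 1.7 -0.3 0.8 3.4 -1.7 -6.6; 5 1.7 -0.1 0.8 3.2 -1.6 -6.7; 5 1.7 0.1 0.6 3.2 -1.5 -6.8; 5 1.5 0.3 0.4 3.1 -1.5 -6.8; 5 1.4 0.5 0.3 3 -1.5 -6.9; 5 1.4 0.6 0.2 2.9 -1.4 -6.9; 5 1.1 0.8 0 2.9 -1.4 -6.9; 5 1 0.9 -0.1 2.7 -1.4 -7; 5 0.9 1 -0.2 2.7 -1.5 -7; 5 0.6 1.1 -0.4 2.6 -1.4 -7; 5 0.5 1.1 -0.5 2.6 -1.5 -7.1; 5 0.3 1.2 -0.7 2.5 -1.5 -7; 5 0.1 1.3 -0.7 2.6 -1.6 -7.1; 5 -3 2.3 1.1 0 0 0.1
[7] 5 -2.8 2.5 1.3 0 0 0.1; 5 -2.4 2.7 1.5 0 0 0.1; 5 -2.2 2.9 1.6 0 0 0.1; 5 -1.9 3 1.8 0 0 0.1; 5 -1.6 3.1 1.8 0 0 0; 5 -1.3 3.1 2 0 0 0.1; 5 0 0 0 0 0 0
end [592.5 195.9 118.8] [-0.    -0.001 -1.   ] [ 0.01   1.    -0.001]
```

>>> play_rows(plan="5 1.7 -1.7 1.7 3.8 -2.5 -6.1; 5 1.6 -1.5 1.6 3.8 -2.2 -6.3; 5 1.7 -1.3 1.5 3.7 -2.2 -6.3; 5 1.7 -1 1.3 3.6 -2 -6.4; 5 1.8 -0.8 1.2 3.5 -1.9 -6.5; 5 1.7 -0.5 1.1 3.5 -1.8 -6.6; 5 1.7 -0.3 0.8 3.4 -1.7 -6.6; 5 1.7 -0.1 0.8 3.2 -1.6 -6.7; 5 1.7 0.1 0.6 3.2 -1.5 -6.8; 5 1.5 0.3 0.4 3.1 -1.5 -6.8; 5 1.4 0.5 0.3 3 -1.5 -6.9; 5 1.4 0.6 0.2 2.9 -1.4 -6.9; 5 1.1 0.8 0 2.9 -1.4 -6.9; 5 1 0.9 -0.1 2.7 -1.4 -7; 5 0.9 1 -0.2 2.7 -1.5 -7; 5 0.6 1.1 -0.4 2.6 -1.4 -7; 5 0.5 1.1 -0.5 2.6 -1.5 -7.1; 5 0.3 1.2 -0.7 2.5 -1.5 -7; 5 0.1 1.3 -0.7 2.6 -1.6 -7.1; 5 -3 2.3 1.1 0 0 0.1")

```text
t: 31.3
ee_pos: [468.3, 25.7, 219.0]
orientation: [0.006, -3.141, 0.001]
ft_force: [1.2, -0.5, 0.4]
width: 49.8
```

>>> play_rows(plan="5 -2.8 2.5 1.3 0 0 0.1; 5 -2.4 2.7 1.5 0 0 0.1; 5 -2.2 2.9 1.6 0 0 0.1; 5 -1.9 3 1.8 0 0 0.1; 5 -1.6 3.1 1.8 0 0 0; 5 -1.3 3.1 2 0 0 0.1; 5 0 0 0 0 0 0; 5 0 0 0 0 0 0")

```text
t: 32.3
ee_pos: [590.9, 196.6, 118.0]
orientation: [-0.011, -3.139, 0.002]
ft_force: [0.0, 0.2, 0.9]
width: 49.9
```

```bash
python3 - <<'E'
from mvP import *
from meas import ray
print(p,r.apply(U),r.apply([0,1,0]),o["qpos"].round(2))
im=get_image("wrist"); save(im,"w6.png",s=.6); np.save("w6.npy",im,allow_pickle=True)
P=cloud(im); Z=P[...,2]; m=(Z>20)&(Z<34)&(abs(P[...,0]-592)<60)&(abs(P[...,1]-196)<40)
c=P[m]; print("cleat",cv2.minAreaRect(c[:,:2].astype(np.float32)),len(c),np.median(c[:,2]))
E
```

```text
[590.89130839 196.58368719 117.97848199] [-0.00275711 -0.00101612 -0.99999568] [ 0.00700857  0.9999749  -0.00103542] [ 0.3   0.55  1.7  -0.    0.9  -1.26]
cleat ((594.0367431640625, 197.67617797851562), (17.969478607177734, 83.41381072998047), 88.71994018554688) 3425 28.12444899570886
```

View pics/w6.png

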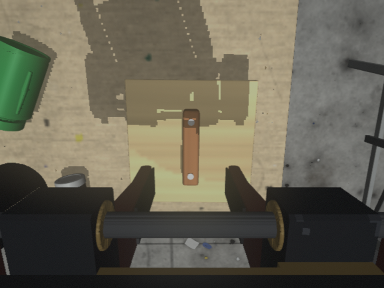

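The cleat lies between the fingers (190,147), its long axis along the tool's x. Descending to grip it.

```bash
python3 - <<'E'
from mvP import *
rows([(5,np.array([593,196.7,9.]),frame(-U,[.017,1,0],r)),(1,6)],mm=16)
E
```

```text
[13] 5 0 0 1.6 0 0 0.1; 5 -0.1 0 1.5 0 0 0; 5 0 0 1.6 0 0 0.1; 5 0 0 1.6 0 -0.1 0.1; 5 0 0 1.5 0 0 0.1; 5 0 0.1 1.6 0 0 0; 5 -0.1 0 1.6 0 0 0.1; 1 0 0 0 0 0 0; 1 0 0 0 0 0 0; 1 0 0 0 0 0 0; 1 0 0 0 0 0 0; 1 0 0 0 0 0 0; 1 0 0 0 0 0 0
end [593.3 197.1   8.7] [ 0.    -0.001 -1.   ] [ 0.017  1.    -0.001]
```

>>> play_rows(plan="5 0 0 1.6 0 0 0.1; 5 -0.1 0 1.5 0 0 0; 5 0 0 1.6 0 0 0.1; 5 0 0 1.6 0 -0.1 0.1; 5 0 0 1.5 0 0 0.1; 5 0 0.1 1.6 0 0 0; 5 -0.1 0 1.6 0 0 0.1; 1 0 0 0 0 0 0; 1 0 0 0 0 0 0; 1 0 0 0 0 0 0; 1 0 0 0 0 0 0; 1 0 0 0 0 0 0; 1 0 0 0 0 0 0")

```text
t: 33.98
ee_pos: [594.4, 197.3, 9.2]
orientation: [0.027, 3.14, -0.0]
ft_force: [-0.3, -0.2, 2.0]
width: 18.3
```

```bash
cat > carry.py <<'E'
from mvP import *
print(p,r.apply([0,1,0]),o["width"],o["ft_force"])
E
python3 - <<'E'
from carry import *
# board x (cleat) direction now = -jaw normal; lift straight then carry over (430,0) to above the tins
q=o["qpos"]; yt=-.0745
ql,e=ik(p+[0,0,215],r,q,g); print(ql.round(2),e)
qm,e1,_=ik2(np.array([440,0,230.]),down(0),[0,.2,1.9,0,1,-1.6],g)
qt,e2,_=ik2(np.array([592,-200,230.]),down(yt),[-.34,.4,1.7,0,1,-1.9],g); print(qm.round(2),qt.round(2),e1,e2)
T=jrows([ql,qm,qt],1,g,mm=38); rows(T+[(1,1)],mm=60,deg=10.5)
E
```

```text
[594.44920093 197.27726371   9.2492214 ] [ 1.73404288e-02  9.99849618e-01 -2.23857899e-04] 18.29511423173088 [-0.29514825 -0.1626585   2.03825643]
[ 0.3   0.42  1.63 -0.    1.09 -1.25] 3.573556265716131e-13
[-0.03  0.14  2.02  0.    0.99 -1.6 ] [-0.34  0.41  1.62  0.    1.1  -1.84] 5.953147960695787e-11 2.5920599000528456e-12
[20] 1 -0.5 0.1 -3.7 0 0 0; 1 -0.3 0.1 -3.5 0 0 0; 1 -0.1 0.1 -3.6 0 0 0; 1 0.1 -0.1 -3.6 0 0 0; 1 0.3 -0.1 -3.6 0 0 0; 1 0.5 -0.1 -3.5 0 0 0; 1 1.4 -3.3 -0.3 0 0 -0.1; 1 1.7 -3.2 -0.3 0 0 -0.2; 1 2 -3.1 -0.1 0 0 -0.1; 1 2.2 -2.8 -0.1 0 0.1 -0.2; 1 2.4 -2.7 0 0 0 -0.1; 1 2.7 -2.5 0 0 0 -0.1; 1 2.8 -2.3 0.2 0 0 -0.2; 1 -2.8 -2.3 -0.2 0 0 0.6; 1 -2.6 -2.5 -0.2 0 0 0.7; 1 -2.5 -2.6 -0.1 0 0 0.6; 1 -2.3 -2.9 0.1 0 0 0.6; 1 -2.1 -2.9 0 0 0 0.6; 1 -1.9 -3.1 0.2 0 0 0.6; 1 -1.7 -3.2 0.2 0 0 0.6
[1] 1 0 0 0 0 0 0
end [ 592.  -199.7  230.2] [ 0. -0. -1.] [ 0.075  0.997 -0.   ]
```

>>> play_rows(plan="1 0 0 -1 0 0 0; 1 -0.5 0.1 -3 0 0 0; 1 -0.3 0.1 -3.5 0 0 0; 1 -0.1 0.1 -3.6 0 0 0; 1 0.1 -0.1 -3.6 0 0 0; 1 0.3 -0.1 -3.6 0 0 0; 1 0.5 -0.1 -3.2 0 0 0; 1 1.4 -3.3 -0.3 0 0 -0.1; 1 1.7 -3.2 -0.3 0 0 -0.2; 1 2 -3.1 -0.1 0 0 -0.1; 1 2.2 -2.8 -0.1 0 0.1 -0.2; 1 2.4 -2.7 0 0 0 -0.1; 1 2.7 -2.5 0 0 0 -0.1; 1 2.8 -2.3 0.2 0 0 -0.2; 1 0 0 0 0 0 0")

```text
t: 35.85
ee_pos: [437.6, -1.2, 229.9]
orientation: [-0.003, -3.14, 0.001]
ft_force: [-0.4, 0.3, -2.7]
width: 18.0
```

>>> play_rows(plan="1 -2.8 -2.3 -0.2 0 0 0.6; 1 -2.6 -2.5 -0.2 0 0 0.7; 1 -2.5 -2.6 -0.1 0 0 0.6; 1 -2.3 -2.9 0.1 0 0 0.6; 1 -2.1 -2.9 0 0 0 0.6; 1 -1.9 -3.1 0.2 0 0 0.6; 1 -1.7 -3.2 0.2 0 0 0.6; 1 0 0 0 0 0 0; 1 0 0 0 0 0 0")

```text
t: 36.98
ee_pos: [591.9, -199.0, 229.6]
orientation: [-0.118, -3.138, -0.0]
ft_force: [0.1, 0.4, -1.2]
width: 17.5
```

```bash
cat > bd.py <<'E'
from carry import *
def board(im,zlo,zhi,box=((480,710),(-320,-90))):
    """rectangle of the board from the points in a height band, depth view"""
    P=cloud(im); m=(P[...,2]>zlo)&(P[...,2]<zhi)&(P[...,0]>box[0][0])&(P[...,0]<box[0][1])&(P[...,1]>box[1][0])&(P[...,1]<box[1][1])
    m=cv2.morphologyEx(m.astype(np.uint8),cv2.MORPH_OPEN,np.ones((3,3)))>0
    c=P[m]; A=np.c_[c[:,:2],np.ones(len(c))]; k=np.linalg.lstsq(A,c[:,2],rcond=None)[0]
    print("rect",cv2.minAreaRect(c[:,:2].astype(np.float32)),"n",len(c),"z",np.median(c[:,2]),"slope",k[:2].round(4))
E
python3 - <<'E'
from bd import *
zb=p[2]-3
im=get_image("top"); save(im,"t7.png",(350,100,490,260),3); board(im,zb-12,zb+8)
im=get_image("side"); save(im,"s7.png",(300,100,560,420),1.7)
a=cv2.imread("pics/s7.png");b=cv2.resize(cv2.imread("pics/t7.png"),(357,408)); cv2.imwrite("pics/st7.png",np.hstack([cv2.resize(a,(390,480))[:408],b]))
E
```

```text
[ 591.91302735 -199.00763015  229.64878511] [7.47909138e-02 9.97199213e-01 2.18836598e-04] 17.54511781257425 [ 0.11642649  0.37153617 -1.21689527]
rect ((586.4102172851562, -145.75363159179688), (38.64886474609375, 131.9818572998047), 80.88286590576172) n 776 z 227.0021471812875 slope [-0.0066 -0.001 ]
```

View pics/st7.png

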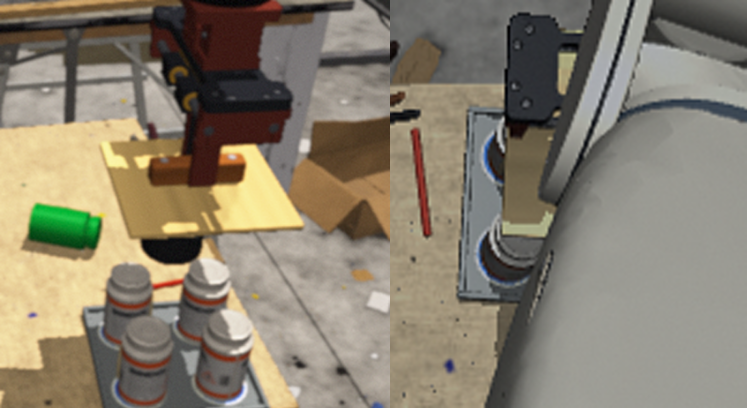

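The board is held level above the four standing tins. Next, its outline from the side view's depth, so I can centre it.

```bash
python3 - <<'E'
from bd import *
im=get_image("side")
for lo,hi in ((218,233),(221,231)): board(im,lo,hi)
P=cloud(im); hsv=cv2.cvtColor(im["pixels"],cv2.COLOR_RGB2HSV)
m=(abs(P[...,2]-226)<9)&(P[...,0]>500)&(P[...,0]<690)&(P[...,1]<-100)&(P[...,1]>-300)
c=P[m]
print("x edges pct",np.percentile(c[:,0],[.5,99.5]),"y",np.percentile(c[:,1],[.5,99.5]))
E
```

```text
[ 591.7754782  -198.67190822  229.94185148] [ 7.39786857e-02  9.97259820e-01 -6.82014213e-05] 17.877052162045583 [ 0.69022055  0.06732527 -1.89740973]
rect ((591.0339965820312, -199.14260864257812), (149.6138153076172, 146.6354217529297), 85.60675048828125) n 5591 z 225.77816554306457 slope [0.0002 0.0063]
rect ((591.0339965820312, -199.14260864257812), (149.6138153076172, 146.6354217529297), 85.60675048828125) n 5442 z 225.77476954875058 slope [-0.0005  0.0043]
x edges pct [514.75816956 663.77942303] y [-275.72975285 -125.21079003]
```

```bash
python3 - <<'E'
from bd import *
Q=frame(-U,[.0745,1,0],r); t=np.array([592.7,-199.6,0])
rows([(1,t+[0,0,p[2]-100],Q),(1,t+[0,0,p[2]-126],Q),(1,2)],mm=15)
E
```

```text
[ 591.77423604 -198.66910284  230.0439954 ] [ 7.38027170e-02  9.97272840e-01 -2.01873832e-04] 17.45984278036985 [-0.56032077 -0.53470188 -2.34532277]
[11] 1 0 0 1.4 0 0 0; 1 0 0 1.5 0 0 0; 1 0 0 1.4 0 0 0; 1 -0.1 0 1.4 0 0 0; 1 0 -0.1 1.4 0 0 0; 1 0 0 1.5 0 0 0; 1 0 0 1.4 0 0 0; 1 0 0 1.3 0 0 0; 1 0 0 1.3 0 0 0; 1 0 0 0 0 0 0; 1 0 0 0 0 0 0
end [ 592.6 -199.8  104. ] [-0.001 -0.    -1.   ] [ 0.074  0.997 -0.   ]
```

>>> play_rows(plan="1 0 0 1.4 0 0 0; 1 0 0 1.5 0 0 0; 1 0 0 1.4 0 0 0; 1 -0.1 0 1.4 0 0 0; 1 0 -0.1 1.4 0 0 0; 1 0 0 1.5 0 0 0; 1 0 0 1.4 0 0 0; 1 0 0 1.3 0 0 0; 1 0 0 1 0 0 0; 1 0 0 0 0 0 0; 1 0 0 0 0 0 0")

```text
t: 38.5
ee_pos: [593.2, -201.0, 107.3]
orientation: [0.118, 3.139, -0.001]
ft_force: [-0.0, -0.4, -1.4]
width: 18.0
```

>>> play_rows(plan="1 0 0 0.3 0 0 0; 1 0 0 0 0 0 0; 1 0 0 0.2 0 0 0; 1 0 0 0 0 0 0; 1 0 0 0.2 0 0 0; 1 0 0 0 0 0 0")

```text
t: 39.25
ee_pos: [592.7, -200.8, 99.7]
orientation: [-0.118, -3.139, 0.0]
ft_force: [0.0, -0.3, -1.4]
width: 17.7
```

>>> play_rows(plan="1 0 0 0.1 0 0 0; 1 0 0 0 0 0 0; 1 0 0 0.1 0 0 0; 1 0 0 0 0 0 0")

```text
t: 39.75
ee_pos: [592.8, -200.9, 97.9]
orientation: [-0.118, -3.139, 0.001]
ft_force: [-0.8, 0.3, -2.7]
width: 17.9
```

>>> play_rows(plan="1 0 0 0.1 0 0 0; 1 0 0 0 0 0 0; 1 0 0 0 0 0 0")

```text
t: 40.12
ee_pos: [592.8, -200.9, 97.6]
orientation: [-0.118, -3.139, 0.001]
ft_force: [-3.0, 1.3, 5.7]
width: 17.9
```

Contact. Opening and lifting clear, then moving the arm aside so I can look.

>>> play_rows(plan="3 0 0 0 0 0 0; 3 0 0 0 0 0 0; 3 0 0 0 0 0 0; 3 0 0 -1 0 0 0; 3 0 0 -2 0 0 0; 3 0 0 -3 0 0 0; 3 0 0 -4 0 0 0; 3 1.5 1 -4 0 0 0; 3 3 2 -1 0 0 0; 3 3 2 0 0 0 0; 3 3 2 0 0 0 0; 3 2.5 3 0 0 0 0; 3 1 4 0 0 0 0; 3 0 4 0 0 0 0; 3 0 4 0 0 0 0; 3 0 0 0 0 0 0")

```text
t: 42.12
ee_pos: [470.2, 30.9, 248.4]
orientation: [0.112, 3.138, -0.0]
ft_force: [-0.2, 0.0, -0.6]
width: 29.8
```

```bash
python3 - <<'E'
from bd import *
from meas import axisfit
im=get_image("top"); board(im,86,101); save(im,"t8.png",(350,110,490,250),3)
P=cloud(im); m=(P[...,2]>108)&(P[...,2]<125)&(P[...,0]>530)&(P[...,0]<660)&(P[...,1]<-150)&(P[...,1]>-260); print("cleat",axisfit(P,m))
m=(P[...,2]>14)&(P[...,2]<60)&(P[...,0]>300)&(P[...,0]<480)&(P[...,1]>60)&(P[...,1]<230); print("can",axisfit(P,m))
im2=get_image("side"); board(im2,88,100); save(im2,"s8.png",(320,170,520,400),1.8)
a=cv2.imread("pics/s8.png");b=cv2.resize(cv2.imread("pics/t8.png"),(414,414)); cv2.imwrite("pics/st8.png",np.hstack([a,b]))
print(o["qpos"].round(2))
E
```

```text
[470.16739819  30.85720184 248.39608106] [7.14379216e-02 9.97445047e-01 4.31280849e-05] 29.803593585079945 [-0.16040639  0.01391145 -0.62711309]
rect ((591.87939453125, -201.86624145507812), (146.56985473632812, 147.4389190673828), 85.87889862060547) n 5020 z 94.8885637209687 slope [-0.0007  0.0002]
cleat (array([ 590.4, -201.5]), array([18.6, 84.1]), 86.0, 428, array([108.5, 116.6, 121.6]))
can (array([348.2, 174.9]), array([36. , 14.4]), 10.7, 92, array([22.8, 35.2, 47.4]))
rect ((592.2439575195312, -200.83648681640625), (149.447021484375, 147.08309936523438), 85.45906829833984) n 5981 z 93.49323840929821 slope [0.001  0.0022]
[ 0.04  0.16  1.94 -0.    1.04 -1.46]
```

View pics/st8.png

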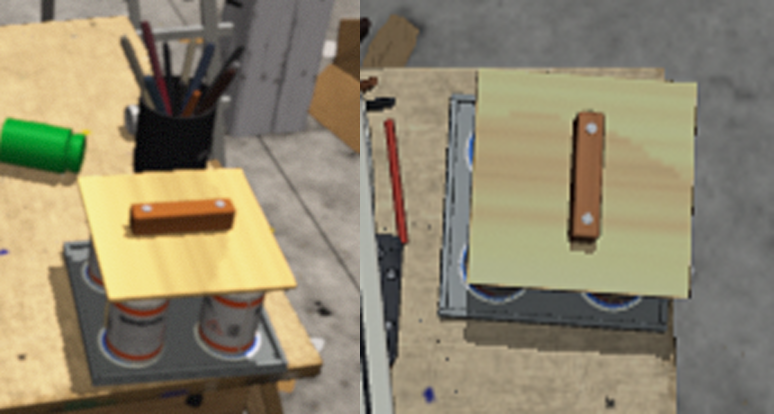

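The board lies level (slope under 0.002), centred at about (592,−201), yaw about −4.2° against the tray's −4.3°. Next I'm locating the can, which the arm partly hides from the top camera.

```bash
python3 - <<'E'
from bd import *
from meas import axisfit
for n in("side","wrist"):
    im=get_image(n); P=cloud(im)
    m=(P[...,2]>15)&(P[...,2]<60)&(P[...,0]>300)&(P[...,0]<480)&(P[...,1]>75)&(P[...,1]<230)
    k,l,s,c=cv2.connectedComponentsWithStats(m.astype(np.uint8))
    for i in range(1,k):
        if s[i,4]>150: print(n,s[i],axisfit(P,l==i))
E
```

```text
[469.92701856  28.97567947 247.86854097] [ 7.35708508e-02  9.97289816e-01 -5.94728631e-04] 29.804318690573595 [ 0.33823786  0.3979281  -0.94384269]
side [231 205  37  35 824] (array([361.6, 134.3]), array([43.7, 79. ]), 24.1, 824, array([15.8, 39.3, 43. ]))
wrist [ 380   31  106   92 5197] (array([359.9, 141.7]), array([42.9, 86.8]), 24.1, 5197, array([20. , 42.3, 44.4]))
```

The can has been knocked to about (360,142), axis at 114°; the wrist depth shows its full 43 × 87 outline. I'm planning its grasp and the place on the right half of the board.

```bash
cat > can.py <<'E'
from see import *
p,r,o=cur(); g=G()
mid=np.array([359.9,141.7]); az=np.radians(114.1); a=np.array([np.cos(az),np.sin(az)]); au=unit([*a,0])
yb=-.0735; bx=np.array([np.cos(yb),np.sin(yb),0]); by=np.array([-bx[1],bx[0],0])
spot=np.array([592,-201,94.])-20*bx-42*by
E
python3 - <<'E'
from can import *
save(get_image("wrist"),"w9.png",s=.6); print(spot)
for th in (20,30,40):
    Pg,Q0=grasp(mid,a,3,27,th,r)
    for k in (0,1):
        Q=Q0*R.from_rotvec([0,0,k*np.pi]); Ph=Pg-80*Q.apply(U)
        print(th,k,"grasp",[x.round(2) for x in sols(Pg,Q,g)],"hover",[x.round(2) for x in sols(Ph,Q,g)])
        b=Q.inv().apply(np.array([*mid,21])-Pg)-43*Q.inv().apply(au)
        json.dump([list(b),list(Q.inv().apply(au))],open("t.json","w"))
        for hd in (yb,yb+np.pi/2):
            Pp,Qp=place(spot,hd,r,"t.json"); print("   place",round(hd,2),[x.round(2) for x in sols(Pp,Qp,g,n=40)])
E
```

```text
[ 568.96977689 -241.41792701   94.        ]
20 0 grasp [array([ 0.61,  0.59,  2.23, -0.74,  0.52,  0.88])] hover [array([ 0.68,  0.4 ,  2.2 , -0.54,  0.7 ,  0.7 ])]
   place -0.07 [array([-0.68,  0.75,  2.28,  2.5 ,  1.13, -1.5 ])]
   place 1.5 [array([-0.78,  0.97,  1.37,  0.82,  1.77, -0.98])]
20 1 grasp [array([ 0.61,  0.59,  2.23, -0.74,  0.52, -2.27])] hover [array([ 0.68,  0.4 ,  2.2 , -0.54,  0.7 , -2.44])]
   place -0.07 [array([-0.68,  0.75,  2.28,  2.5 ,  1.13,  1.65])]
   place 1.5 [array([-0.78,  0.97,  1.37,  0.82,  1.77,  2.16])]
30 0 grasp [array([ 0.72,  0.65,  2.2 , -0.88,  0.67,  1.1 ])] hover [array([ 0.81,  0.49,  2.17, -0.68,  0.83,  0.94])]
   place -0.07 [array([-0.65,  0.62,  2.25,  2.45,  0.83, -1.37])]
   place 1.5 [array([-0.75,  0.89,  1.42,  0.74,  1.64, -0.96])]
30 1 grasp [array([ 0.72,  0.65,  2.2 , -0.88,  0.67, -2.04])] hover [array([ 0.81,  0.49,  2.17, -0.68,  0.83, -2.2 ])]
   place -0.07 [array([-0.65,  0.62,  2.25,  2.45,  0.83,  1.77])]
   place 1.5 [array([-0.75,  0.89,  1.42,  0.74,  1.64,  2.18])]
40 0 grasp [array([ 0.82,  0.72,  2.16, -0.94,  0.83,  1.24])] hover [array([ 0.92,  0.59,  2.12, -0.75,  0.97,  1.11])]
   place -0.07 [array([-0.61,  0.53,  2.2 ,  2.29,  0.55, -1.17])]
   place 1.5 [array([-0.72,  0.81,  1.47,  0.66,  1.5 , -0.92])]
40 1 grasp [array([ 0.82,  0.72,  2.16, -0.94,  0.83, -1.9 ])] hover [array([ 0.92,  0.59,  2.12, -0.75,  0.97, -2.03])]
   place -0.07 [array([-0.61,  0.53,  2.2 ,  2.29,  0.55,  1.98])]
   place 1.5 [array([-0.72,  0.81,  1.47,  0.66,  1.5 ,  2.22])]
```

View pics/w9.png

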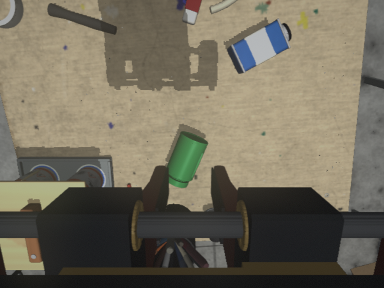

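The can's cap is on its +y side (wrist picture: cap (285,30), body (260,47)), as assumed. Moving to hover over it.

```bash
python3 - <<'E'
from can import *
Pg,Q=grasp(mid,a,3,27,40,r); qs=[.92,.59,2.12,-.75,.97,1.11]
qh,e,Q=ik2(Pg-90*Q.apply(U),Q,qs,g); print(qh.round(2),e)
T=jrows([[.35,.1,1.95,0,1.05,0],qh],6.4,g); print([t[1].round(0) for t in T[::6]])
rows(T+[(6.4,1)],mm=60,deg=10.5)
E
```

```text
[ 0.93  0.57  2.11 -0.73  0.99  1.09] 3.2211270687791207e-15
[array([469.,  39., 249.]), array([455., 106., 260.]), array([432., 170., 271.]), array([367., 177., 139.])]
[20] 6.4 0.2 1.1 -0.2 0 -0.2 5; 6.4 0.3 1.1 -0.2 -0.1 -0.2 5.1; 6.4 0.5 1 -0.2 -0.1 -0.1 5; 6.4 0.5 1 -0.1 -0.1 -0.2 5.1; 6.4 0.7 0.9 -0.2 -0.1 -0.1 5; 6.4 0.8 0.9 -0.2 -0.1 -0.1 5.1; 6.4 0.9 0.7 -0.2 -0.2 -0.1 5; 6.4 0.9 0.6 -0.2 -0.2 -0.1 5.1; 6.4 1 0.6 -0.2 -0.2 -0.1 5; 6.4 1.1 0.4 -0.1 -0.1 0 5.1; 6.4 1.1 0.3 -0.2 -0.2 0 5; 6.4 1.1 0.1 -0.2 -0.2 0 5; 6.4 1.1 0.1 -0.2 -0.2 0.1 5.1; 6.4 0.7 -1.2 2.7 3 -3.7 0.7; 6.4 0.7 -1.1 2.4 2.3 -4 0.5; 6.4 0.8 -0.9 2.3 1.7 -4.3 0.2; 6.4 0.8 -0.8 2 1 -4.3 0.1; 6.4 0.9 -0.8 1.8 0.2 -4.5 -0.1; 6.4 0.9 -0.6 1.6 -0.4 -4.3 -0.2; 6.4 1.1 -0.6 1.4 -1.1 -4.2 -0.4
[4] 6.4 1 -0.4 1.1 -1.7 -4 -0.4; 6.4 1.2 -0.5 0.9 -2.2 -3.6 -0.6; 6.4 1.2 -0.3 0.7 -2.8 -3.4 -0.6; 6.4 0 0 0 0 0 0
end [340.4 186.4  81.6] [ 0.263 -0.587 -0.766] [ 0.913  0.409 -0.   ]
```

>>> play_rows(plan="6.4 0.2 1.1 -0.2 0 -0.2 5; 6.4 0.3 1.1 -0.2 -0.1 -0.2 5.1; 6.4 0.5 1 -0.2 -0.1 -0.1 5; 6.4 0.5 1 -0.1 -0.1 -0.2 5.1; 6.4 0.7 0.9 -0.2 -0.1 -0.1 5; 6.4 0.8 0.9 -0.2 -0.1 -0.1 5.1; 6.4 0.9 0.7 -0.2 -0.2 -0.1 5; 6.4 0.9 0.6 -0.2 -0.2 -0.1 5.1; 6.4 1 0.6 -0.2 -0.2 -0.1 5; 6.4 1.1 0.4 -0.1 -0.1 0 5.1; 6.4 1.1 0.3 -0.2 -0.2 0 5; 6.4 1.1 0.1 -0.2 -0.2 0 5; 6.4 1.1 0.1 -0.2 -0.2 0.1 5.1; 6.4 0.7 -1.2 2.7 3 -3.7 0.7; 6.4 0.7 -1.1 2.4 2.3 -4 0.5; 6.4 0.8 -0.9 2.3 1.7 -4.3 0.2; 6.4 0.8 -0.8 2 1 -4.3 0.1; 6.4 0.9 -0.8 1.8 0.2 -4.5 -0.1; 6.4 0.9 -0.6 1.6 -0.4 -4.3 -0.2; 6.4 1.1 -0.6 1.4 -1.1 -4.2 -0.4")

```text
t: 44.88
ee_pos: [359.0, 178.6, 121.4]
orientation: [1.562, 2.235, -0.502]
ft_force: [0.4, 0.1, -0.2]
width: 63.8
```

>>> play_rows(plan="6.4 1 -0.4 1.1 -1.7 -4 -0.4; 6.4 1.2 -0.5 0.9 -2.2 -3.6 -0.6; 6.4 1.2 -0.3 0.7 -2.8 -3.4 -0.6; 6.4 0 0 0 0 0 0; 6.4 0 0 0 0 0 0")

```text
t: 45.5
ee_pos: [340.7, 187.1, 81.6]
orientation: [1.366, 2.108, -0.498]
ft_force: [-0.3, -0.1, 0.6]
width: 64.0
```

```bash
python3 - <<'E'
from can import *
from meas import axisfit
print(p,r.apply(U),r.apply([0,1,0]),o["qpos"].round(2))
im=get_image("wrist"); save(im,"w10.png",s=.6); P=cloud(im)
m=(P[...,2]>15)&(P[...,2]<47)&(abs(P[...,0]-360)<60)&(abs(P[...,1]-142)<60); print(axisfit(P,m))
m=m&(P[...,2]>39); print("top face",axisfit(P,m))
im=get_image("side"); P=cloud(im); m=(P[...,2]>15)&(P[...,2]<47)&(abs(P[...,0]-360)<60)&(abs(P[...,1]-142)<60);print("side",axisfit(P,m))
Pg,Q=grasp(mid,a,3,27,40,r); rows([(6.4,Pg,Q),(3.5,7)],mm=18)
E
```

```text
[340.68339646 187.08695927  81.63272966] [ 0.26160869 -0.58662502 -0.76644111] [ 0.9128429   0.4083099  -0.00093571] [ 0.93  0.57  2.11 -0.73  1.    1.08]
(array([359.3, 142.2]), array([43.4, 87. ]), 23.6, 8324, array([15.9, 41.6, 43.2]))
top face (array([361.9, 136.9]), array([42.6, 75.3]), 23.8, 4823, array([39.3, 42.4, 43.3]))
side (array([362.4, 134.1]), array([45.5, 78.8]), 24.3, 824, array([15.5, 39.2, 43.1]))
[13] 6.4 0 0 1.5 0 0 0; 6.4 0 0 1.5 0 0 0; 6.4 0 -0.1 1.5 0 0 0; 6.4 0 0 1.6 0 0 0; 6.4 0 0 1.5 0 0 0; 6.4 0 0 1.5 0 -0.1 0; 3.5 0 0 0 0 0 0; 3.5 0 0 0 0 0 0; 3.5 0 0 0 0 0 0; 3.5 0 0 0 0 0 0; 3.5 0 0 0 0 0 0; 3.5 0 0 0 0 0 0; 3.5 0 0 0 0 0 0
end [363.9 133.4  12.1] [ 0.263 -0.587 -0.766] [0.913 0.408 0.   ]
```

View pics/w10.png

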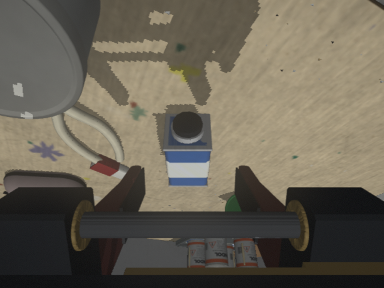

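The can is centred at wrist (187,150). The white cup at upper left looks close to the camera, so I'm checking that clearance before descending.

```bash
python3 - <<'E'
from can import *
im=np.load("top2.npy",allow_pickle=True).item(); P=cloud(im)
m=np.zeros((480,640),bool); m[340:400,170:230]=1; m&=P[...,2]>30
c=P[m]; print("cup",cv2.minEnclosingCircle(c[:,:2].astype(np.float32)),np.percentile(c[:,2],[5,50,99]))
Pg,Q=grasp(mid,a,3,27,40,r); print("eye",Pg+Q.apply([67,1,-162]))
for y in(-89,0,89):
  for x in(-37.5,37.5):
    for z in (-80,-140,-200): print((x,y,z),(Pg+Q.apply([x,y,z])).round(0),end=" ")
  print()
E
```

```text
cup ((220.2290802001953, 234.0194549560547), 42.300201416015625) [65.13239956 69.04244848 73.90699736]
eye [301.09711526 275.6044921   93.47758552]
(-37.5, -89, -80) [273. 118.  98.] (-37.5, -89, -140) [257. 153. 144.] (-37.5, -89, -200) [242. 188. 190.] (37.5, -89, -80) [250. 170.  50.] (37.5, -89, -140) [234. 205.  96.] (37.5, -89, -200) [218. 241. 142.] 
(-37.5, 0, -80) [354. 154.  98.] (-37.5, 0, -140) [339. 189. 144.] (-37.5, 0, -200) [323. 224. 190.] (37.5, 0, -80) [331. 206.  50.] (37.5, 0, -140) [315. 242.  96.] (37.5, 0, -200) [299. 277. 142.] 
(-37.5, 89, -80) [436. 190.  98.] (-37.5, 89, -140) [420. 226. 144.] (-37.5, 89, -200) [404. 261. 190.] (37.5, 89, -80) [412. 243.  50.] (37.5, 89, -140) [396. 278.  96.] (37.5, 89, -200) [381. 313. 142.]
```

```bash
python3 - <<'E'
from can import *
mid=np.array([359.6,142]); az=np.radians(113.9); a=np.array([np.cos(az),np.sin(az)])
Pg,Q=grasp(mid,a,3,27,28,r); z=Q.apply(U)
for zz in (-80,-100,-120): e=Pg+Q.apply([37.5,-89,zz]); print(e.round(0),np.hypot(*(e[:2]-[220,234])).round(0))
rows([(6.4,Pg-90*z,Q),(6.4,Pg,Q),(3.5,7)],mm=16)
E
```

```text
[252. 165.  63.] 76.0
[248. 174.  81.] 67.0
[244. 182.  99.] 57.0
[15] 6.4 -0.7 -0.1 0.1 0.1 6 0.1; 6.4 -0.8 0 0 0 5.9 0; 6.4 0 0 1.5 0 0 0; 6.4 0 0 1.5 0 0 0; 6.4 0 0 1.5 0 0 0; 6.4 0 0 1.5 0 0 0; 6.4 0 0 1.5 0 0 0; 6.4 0 0 1.5 0 0 0; 3.5 0 0 0 0 0 0; 3.5 0 0 0 0 0 0; 3.5 0 0 0 0 0 0; 3.5 0 0 0 0 0 0; 3.5 0 0 0 0 0 0; 3.5 0 0 0 0 0 0; 3.5 0 0 0 0 0 0
end [362.3 136.5  10.7] [ 0.191 -0.43  -0.883] [ 0.914  0.406 -0.   ]
```

A 28° lean gives about 25–30 mm from the cup, so I'll use that.

>>> play_rows(plan="6.4 -0.7 -0.1 0.1 0.1 6 0.1; 6.4 -0.8 0 0 0 5.9 0; 6.4 0 0 1.5 0 0 0; 6.4 0 0 1.5 0 0 0; 6.4 0 0 1.5 0 0 0; 6.4 0 0 1.5 0 0 0; 6.4 0 0 1.5 0 0 0; 6.4 0 0 1.5 0 0 0; 3.5 0 0 0 0 0 0; 3.5 0 0 0 0 0 0; 3.5 0 0 0 0 0 0; 3.5 0 0 0 0 0 0; 3.5 0 0 0 0 0 0; 3.5 0 0 0 0 0 0; 3.5 0 0 0 0 0 0")

```text
t: 47.48
ee_pos: [361.6, 136.5, 10.2]
orientation: [1.473, 2.271, -0.37]
ft_force: [-0.7, -0.4, -1.8]
width: 42.1
```

```bash
sed -i 's/^mid=.*/mid=np.array([359.6,142]); az=np.radians(113.9); a=np.array([np.cos(az),np.sin(az)]); au=unit([*a,0])/' can.py
python3 - <<'E'
from can import *
print(p,r.apply(U),r.apply([0,1,0]),o["width"],o["qpos"].round(2),o["ft_force"])
hold(mid,a,21,half=43); print(json.load(open("held.json")))
P,Q=place(spot,yb+np.pi/2,r); s=sols(P,Q,g,n=40); print(P,[x.round(2) for x in s])
qg,e=ik(P+[0,0,60],Q,s[0],g); q2,e2=ik(P+[-30,-10,120],Q,qg,g); print(qg.round(2),e,q2.round(2),e2)
ql,e=ik(p+[20,0,170],r,o["qpos"],g); print(ql.round(2),e)
m1=[.1,.2,1.9,0,1.04,.3]; m2=[-.6,.35,1.7,.3,1.2,-.4]; print(fk(m1,g)[0],fk(m2,g)[0])
T=jrows([ql,m1,m2,q2],3.5,g); print([t[1].round(0) for t in T[::4]]); rows(T,mm=60,deg=10.5)
E
```

```text
[361.57422123 136.48722778  10.16552133] [ 0.19121202 -0.43083554 -0.8819403 ] [ 0.91326122  0.40737323 -0.00100272] 42.059722292350095 [ 0.7   0.63  2.2  -0.85  0.64  1.06] [-0.69036612 -0.40469272 -1.83409433]
[[-37.880920284081256, -0.10502694544182609, 7.960568282323049], [0.8819369615126328, 0.002442487103298281, -0.47136104015352737]]
[ 569.77964827 -230.61332462  131.16114201] [array([-0.76,  0.9 ,  1.41,  0.76,  1.66, -0.96])]
[-0.76  0.82  1.41  0.76  1.72 -0.91] 3.062672337961203e-11 [-0.8   0.73  1.44  0.75  1.79 -0.89] 1.408212331928856e-10
[ 0.67  0.26  2.13 -0.58  0.98  0.64] 7.905370524863287e-10
[488.51974014  60.56616446 242.95607238] [ 517.1341251  -235.93133648  252.62253715]
[array([376., 137.,  53.]), array([393., 125., 185.]), array([464.,  78., 225.]), array([520., -64., 245.]), array([ 517., -236.,  253.]), array([ 529., -225.,  240.])]
[20] 3.5 -2.5 1.4 -3.5 -0.6 -0.9 0.3; 3.5 -2.3 0.7 -3.6 -0.1 -0.4 0.2; 3.5 -2.2 0.3 -3.6 0.3 0.3 -0.1; 3.5 -1.9 -0.4 -3.8 0.4 1 -0.4; 3.5 -1.6 0.6 0.3 3.1 4 5.7; 3.5 -1.5 1 0 2.5 4.3 5.7; 3.5 -1.6 1.4 -0.3 1.9 4.7 5.7; 3.5 -1.6 1.7 -0.8 1.3 4.9 5.7; 3.5 -1.7 2.2 -1.2 0.5 5.1 5.5; 3.5 -1.6 2.6 -1.6 -0.2 5.4 5.4; 3.5 -3.7 2.2 -0.1 1.4 2.1 1.4; 3.5 -3.9 1.9 -0.2 0.9 2.3 1.2; 3.5 -3.9 1.7 -0.5 0.5 2.5 1; 3.5 -4 1.5 -0.7 -0.1 2.6 1; 3.5 -4 1.3 -0.9 -0.5 2.6 0.8; 3.5 -4 1 -1.1 -1 2.5 0.6; 3.5 -4.1 0.7 -1.3 -1.3 2.4 0.6; 3.5 0.3 0 0.9 3.4 5.9 -1.1; 3.5 0.3 0.2 0.5 2.7 6.2 -1.3; 3.5 0.2 0.3 0.3 2 6.3 -1.7
[4] 3.5 0.1 0.4 -0.1 1.3 6.5 -2; 3.5 0 0.4 -0.3 0.7 6.5 -2.3; 3.5 0.1 0.4 -0.6 0 6.3 -2.6; 3.5 -0.1 0.3 -1 -0.5 6.3 -3
end [ 539.3 -241.2  251.1] [ 0.066  0.88  -0.471] [ 0.997 -0.074  0.003]
```

>>> play_rows(plan="3.5 -2.5 1.4 -3.5 -0.6 -0.9 0.3; 3.5 -2.3 0.7 -3.6 -0.1 -0.4 0.2; 3.5 -2.2 0.3 -3.6 0.3 0.3 -0.1; 3.5 -1.9 -0.4 -3.8 0.4 1 -0.4; 3.5 -1.6 0.6 0.3 3.1 4 5.7; 3.5 -1.5 1 0 2.5 4.3 5.7; 3.5 -1.6 1.4 -0.3 1.9 4.7 5.7; 3.5 -1.6 1.7 -0.8 1.3 4.9 5.7; 3.5 -1.7 2.2 -1.2 0.5 5.1 5.5; 3.5 -1.6 2.6 -1.6 -0.2 5.4 5.4; 3.5 -3.7 2.2 -0.1 1.4 2.1 1.4; 3.5 -3.9 1.9 -0.2 0.9 2.3 1.2; 3.5 -3.9 1.7 -0.5 0.5 2.5 1; 3.5 -4 1.5 -0.7 -0.1 2.6 1; 3.5 -4 1.3 -0.9 -0.5 2.6 0.8; 3.5 -4 1 -1.1 -1 2.5 0.6; 3.5 -4.1 0.7 -1.3 -1.3 2.4 0.6; 3.5 0.3 0 0.9 3.4 5.9 -1.1; 3.5 0.3 0.2 0.5 2.7 6.2 -1.3; 3.5 0.2 0.3 0.3 2 6.3 -1.7")

```text
t: 49.98
ee_pos: [524.8, -224.5, 239.0]
orientation: [-2.045, -1.616, -0.565]
ft_force: [0.6, -0.6, -1.6]
width: 41.8
```

```bash
python3 - <<'E'
from can import *
print(p,o["width"],o["qpos"].round(2),o["ft_force"])
P,Q=place(spot,yb+np.pi/2,r)
q2,e2=ik(P+[-30,-10,120],Q,[-.8,.73,1.44,.75,1.79,-.89],g); qg,e=ik(P+[0,0,60],Q,q2,g); print(e,e2)
rows(jrows([q2,qg],3.5,g,mm=30)+[(3.5,2)],mm=60,deg=10.5)
E
```

```text
[ 524.76553055 -224.46478407  238.99772512] 41.82273979343488 [-0.69  0.52  1.59  0.5   1.47 -0.62] [ 0.62207387 -0.58385462 -1.60976305]
1.4756286266977744e-10 1.988477530782499e-10
[9] 3.5 0.2 0.4 -0.1 1.3 6.4 -2; 3.5 0 0.4 -0.3 0.6 6.5 -2.3; 3.5 0 0.4 -0.7 0 6.3 -2.6; 3.5 0 0.4 -0.9 -0.4 6.2 -3; 3.5 -1.6 1 1.3 -0.1 0 0; 3.5 -1.6 1 1.3 0 0 0; 3.5 -1.6 0.9 1.3 0.1 0 0; 3.5 0 0 0 0 0 0; 3.5 0 0 0 0 0 0
end [ 570.1 -230.9  190.8] [ 0.065  0.88  -0.471] [ 0.997 -0.072  0.003]
```

>>> play_rows(plan="3.5 0.2 0.4 -0.1 1.3 6.4 -2; 3.5 0 0.4 -0.3 0.6 6.5 -2.3; 3.5 0 0.4 -0.7 0 6.3 -2.6; 3.5 0 0.4 -0.9 -0.4 6.2 -3; 3.5 -1.6 1 1.3 -0.1 0 0; 3.5 -1.6 1 1.3 0 0 0; 3.5 -1.6 0.9 1.3 0.1 0 0; 3.5 0 0 0 0 0 0; 3.5 0 0 0 0 0 0")

```text
t: 51.1
ee_pos: [570.6, -230.7, 191.5]
orientation: [-1.629, -1.518, -0.976]
ft_force: [-0.4, 0.3, -1.9]
width: 41.7
```

```bash
python3 - <<'E'
from can import *
print(p,o["width"],r.apply(U),r.apply([0,1,0]),o["ft_force"])
P,Q=place(spot,yb+np.pi/2,r)
im=get_image("top"); save(im,"t11.png",(350,90,490,250),2.5)
im2=get_image("side"); save(im2,"s11.png",(320,90,560,390),1.333)
a=cv2.imread("pics/s11.png");b=cv2.imread("pics/t11.png"); h=min(len(a),len(b)); cv2.imwrite("pics/st11.png",np.hstack([a[:h],b[:h]]))
rows([(3.5,P+[0,0,15],Q),(3.5,P+[0,0,4],Q),(3.5,2)],mm=11)
E
```

```text
[ 570.62545522 -230.73767484  191.45625158] 41.7335765255895 [ 0.06530283  0.87791423 -0.47434391] [ 0.99736903 -0.07241734  0.00327782] [-0.40453442  0.33998324 -1.89475691]
[9] 3.5 -0.8 0 0.4 0 0 0; 3.5 -0.8 0 0.5 0 0.1 0; 3.5 -0.8 -0.1 0.4 0 0 0.1; 3.5 -0.8 0 0.5 0 0.1 0; 3.5 -0.8 0 0.4 0 0 0; 3.5 -0.5 0 0.3 0 0 0; 3.5 -0.5 0 0.2 0 0 0; 3.5 0 0 0 0 0 0; 3.5 0 0 0 0 0 0
end [ 569.8 -231.1  135.1] [ 0.066  0.879 -0.472] [ 0.997 -0.074  0.003]
```

View pics/st11.png

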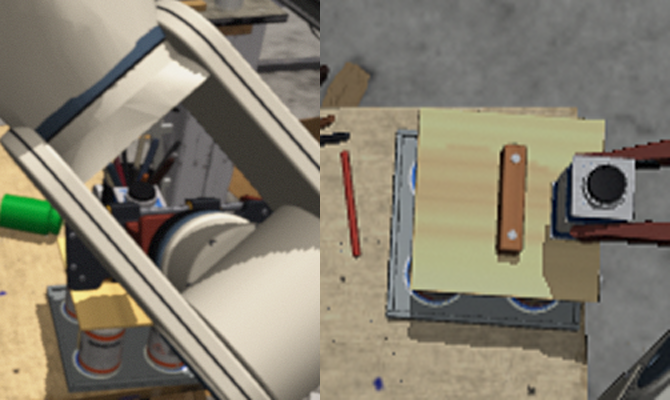

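The can is held upright over the right half of the board, cap up (top crop (605,185)) and clear of the cleat at (512,200). Lowering.

>>> play_rows(plan="3.5 -0.8 0 0.4 0 0 0; 3.5 -0.8 0 0.5 0 0.1 0; 3.5 -0.8 -0.1 0.4 0 0 0.1; 3.5 -0.8 0 0.5 0 0.1 0; 3.5 -0.8 0 0.4 0 0 0; 3.5 -0.5 0 0.3 0 0 0; 3.5 -0.5 0 0.2 0 0 0; 3.5 0 0 0 0 0 0; 3.5 0 0 0 0 0 0")

```text
t: 52.32
ee_pos: [569.7, -231.0, 134.5]
orientation: [-1.628, -1.513, -0.978]
ft_force: [0.4, 1.1, -1.4]
width: 42.0
```

>>> play_rows(plan="3.5 -0.2 0 0.1 0 0 0; 3.5 0 0 0 0 0 0; 3.5 -0.1 0 0.05 0 0 0; 3.5 0 0 0 0 0 0")

```text
t: 52.82
ee_pos: [569.7, -231.1, 132.2]
orientation: [-1.626, -1.513, -0.979]
ft_force: [-1.6, -0.4, 5.1]
width: 41.7
```

>>> play_rows(plan="5.6 0 0 0 0 0 0; 5.6 0 0 0 0 0 0; 5.6 0 0 0 0 0 0; 5.6 0 0 -1 0 0 0; 5.6 0 0 -2 0 0 0; 5.6 0 0 -3 0 0 0; 5.6 0 0 -4 0 0 0; 5.6 -1 0 -4 0 0 0; 5.6 1 0 -4 0 0 0; 5.6 2 0 -3 0 0 0; 5.6 0 0 0 0 0 0")

```text
t: 54.2
ee_pos: [556.3, -409.4, 250.5]
orientation: [-1.632, -1.518, -0.98]
ft_force: [-0.1, -0.1, 1.1]
width: 56.3
```

```bash
python3 - <<'E'
from bd import *
from meas import axisfit
print(o["qpos"].round(2))
im=get_image("top"); save(im,"t12.png",(150,100,490,400),2); np.save("top12.npy",im,allow_pickle=True)
board(im,86,101); P=cloud(im)
m=(P[...,2]>150)&(P[...,2]<185)&(P[...,0]>500)&(P[...,0]<680)&(P[...,1]<-180)&(P[...,1]>-290); print("can top",axisfit(P,m))
m=m&(P[...,2]>174);print("cap",axisfit(P,m))
E
```

```text
[ 556.34111756 -409.44050053  250.46918025] [ 0.99707964 -0.07612783  0.00606117] 56.258231617231075 [-0.10269576 -0.14707831  1.08638215]
[-0.92  0.92  1.04  0.71  2.01 -0.83]
rect ((592.1319580078125, -202.1090850830078), (146.6644287109375, 147.69754028320312), 85.72579956054688) n 4278 z 94.92468995761521 slope [-0.0013 -0.0002]
can top (array([ 568.9, -242.7]), array([43.6, 43.6]), 85.3, 623, array([150.8, 170.2, 184.1]))
cap (array([ 568.9, -242.5]), array([29.6, 28.3]), 88.4, 201, array([174.2, 180.8, 184.8]))
```

View pics/t12.png

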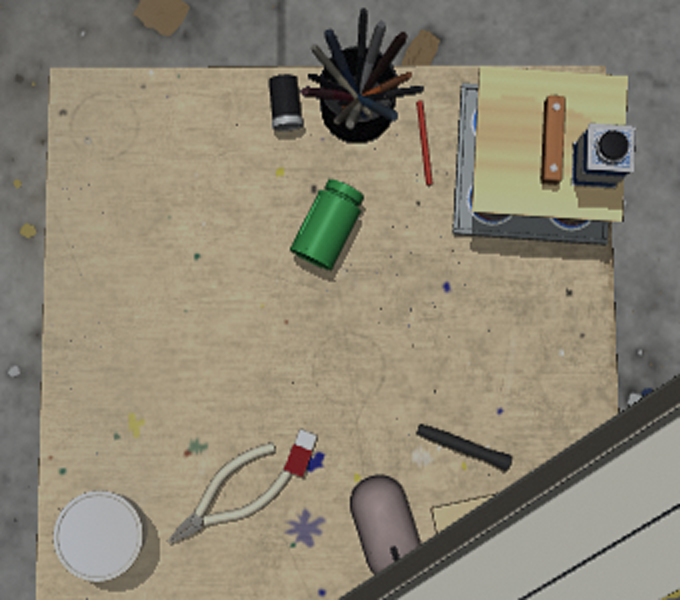

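The can stands upright on the board at (569,−242), clear of the cleat. The board is still level and centred, and no pink bottle appears in any view. Handing in.

```bash
python3 -c "
from workcell import *
print(close_job())"
```

```text
the job is handed in; nothing more can be done
None
```

The job is done and handed in at about 54 s of robot time. No verdict was reported.

- **Tins:** both fallen cement tins stand on the two near marks. Measured centres were (554.4, −156.4) and (549, −238), within about 1 mm of the marks.
- **Board:** it lies on the four tins, centred at about (592, −202). The tray centre, worked out from the marks, is (592.4, −199.8), so the board is about 2 mm off in y, which is within the camera calibration. Its yaw is −4.3°, matching the tray, and its slope is about 0.001.
- **Square can:** it was knocked a few centimetres during the run. I found it again and stood it upright, cap up, on the right half of the board at (569, −242.6), about 11 mm clear of the cleat.
- **Pink bottle:** none appeared in any view, so I took it as absent.
- **Other things:** I moved nothing else, and the green look-alike was left alone. In the last top picture the arm hid the tape, so I did not re-check it there.

**Problems and disagreements:**
- My first turn of tin B ran into the wrist's joint limits (joints 5 and 6). I re-planned around that, and the tin stayed in the grip.
- The top and side views disagreed by about 1 mm on the board's centre.
- I took no side picture after releasing the can; the last check there is the top view and its depth readings.

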